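# Assemble a converter board, heat-sink bar and clamp in a tray

## Task

Fit the loose circuit board in the aluminium tray: tuck its row of brass contacts under the tray's lip, lay it flat and push it fully home so that the black connector carriage goes all the way in. Then stand the finned heat-sink bar upright on the tray floor in the gap left behind the board, and swing the tray's steel clamp arm right across on top of the bar to lock it all in. Leave the other things on the bench where they are.

Things in the scene. Friction and masses are not known exactly. Their poses are not given: they have to be found in the camera images.
- tray: Fixed open aluminium tray, 142 (x) x 86 (y) mm; origin: centre of its underside on the bench. Floor top at z = 8. Inside: y -38 to +38, x -66 to +66; side walls and the +x end wall are 5 thick, tops at z = 20. A fixed lip covers its -x end, nearest the robot. The board home: its centre at x = -5, y = 0, leaving a 20 gap (x = 46 to 66) for the bar
- tray_lip (a point): middle of the lip's free edge, on its underside: tray x = -32, y = 0, z = 19 (11 above the floor). The lip reaches from there to x = -71, its top at z = 23. The opening left, 98 long, is shorter than the board, so the board goes in nose down, tilted some 12 degrees about the tray's y axis, contact edge first under the lip, and is then laid flat
- tray_gap (a point): point on the tray's floor where the middle of the bar's foot belongs (tray x = 56, y = 0, z = 8 mm)
- carriage (a joint): black connector carriage under the lip, 10 x 66 x 9 mm; slides to the tray's -x and stays where left: 0 = drawn out (face at tray x = -48 mm), 0.008 m = fully home (face at x = -56) on a hard stop. Starts 0 to 4 mm in. The board's contact edge pushes it; it drags with about 5 N, the stop is felt as a steep rise
- board: Green circuit board, 102 (x) x 71 (y) x 5 mm, 0.15 to 0.31 kg, flat, components up. Origin: centre of its underside. Brass contacts along its -x edge, which goes under the lip (board x along tray x). In its middle a grey square choke with a copper band, 36 (x) x 30 (y), top 45 above the underside: hold it by the choke's y faces. Other components at most 8 high
- board_edge (a point): middle of the board's contact edge (board x = -51, y = 0, z = 2.5 mm)
- bar: Finned aluminium heat-sink bar standing upright, 17 (x) x 70 (y) x 50 high mm, 0.1 to 0.2 kg; the lowest 2 mm narrowed to 13 x 66. Origin: centre of its underside. Grip its solid middle 28 mm across the 17 mm thickness. In the tray its y lies along the tray's y, either way round; the gap is 20 x 76 mm
- clamp (a joint): steel clamp arm turning about a vertical post (16 dia, at tray x = 56, y = -50 mm); underside 52.5 above the tray's floor, 6 thick; stays where left, turns with 0.08 N m. 0 = points to the tray's +x, out of the way; grows counter-clockwise from above; 1.571 rad = along the tray's +y, across the bar, on its stop. Starts at -0.4 to 0.15. If shut first, it is in the bar's way
- clamp_pin (a point): top centre of the clamp arm's upright pin, 12 mm in diameter, 28 tall above the arm's top face, 45 from the arm's axis; pin top 86.5 above the tray's floor
- spool: Bystander, leave alone: white plastic reel standing flat, 60 dia x 34 high, mm; origin at the centre of its underside
- coil: Bystander, leave alone: bare copper ring coil, 38 dia x 16 high, mm; origin at the centre of its underside
- capacitor: Bystander, leave alone: upright black can, 30 dia x 42 high, mm; origin at the centre of its underside
- screwdriver: Bystander, leave alone: screwdriver lying on the bench, its length along its x axis, blade to +x; origin at the centre of its underside
- heatsink: Bystander, leave alone: loose wide heat sink, 60 x 50 x 32 mm, fins up (not part of the job); origin at the centre of its underside
- meter: Bystander, leave alone: black hand-held multimeter lying flat, 140 x 75 x 45 mm; origin at the centre of its underside
There are look-alikes about, which are no part of the job. Leave any turquoise look-alike of the board alone. Of the things that look like the tray, the larger one is meant.

How it is judged:
By the outcome, as a careful person would: the job done as asked, in the order asked, and still so for the second after the job is handed in, with the robot touching nothing.
It also fails if it takes over 67 s, if anything falls off the work surface, if the arm or the gripper's body presses on something with over 40 N, if the wrist force passes 120 N, or if a joint passes its speed limit or range.

## Robot

A 7-joint arm with a two-finger parallel gripper is mounted at the origin on the work surface. World frame = base frame: x ahead of the robot, y to its left, z up, the work surface at z = 0. Lengths are in m, angles in rad, forces in N, time in s.
With the tool pointing down it reaches from about 0.4 to 0.85 m from the base axis. Payload 4.5 kg.
Tool frame: the origin (TCP) lies at the centre of the arm's flange, where the gripper is bolted on; the fingertips stand r.tcp_to_tips ahead of it and the grasp point (between the pads) lies 147 mm ahead of it (r.tcp_to_tips is the distance from the TCP to the fingertips, in m); x points along the fingers, y is the direction in which the jaws open and shut, and the axes are right-handed (so a half turn about x gives the same grasp; the last joint's range is limited). The gripper opens to 88 mm and grips with 3 to 60 N. Pads are 18 mm wide; open, the fingers measure 123 mm over their backs; the gripper's body (75 mm by 187 mm) begins 45 mm behind the grasp point.
Start: joints at [1.311, 0.689, -0.195, 1.565, 0.157, 0.902, -0.215], TCP at [0.181, -0.598, 0.405] pointing down, gripper open.
Joint ranges: [-3.01, 3.01], [-0.46, 2.08], [-1.47, 1.51], [0.13, 2.56], [-1, 4.14], [0.04, 2.09], [-2.66, 2.66]. Speed limits (rad/s): [2.57, 2.57, 3.14, 3.14, 3.14, 3.14, 3.14].

## Interface

Orientations are given as a unit quaternion [x, y, z, w].
In Python, from plant import r, eyes gives the robot as it stands.
- The arm moves only by the tool carry_out, never from a script. Its argument "targets" is text: rows parted by semicolons, each of 5 numbers parted by spaces: the opening, from 0 (shut) to 1 (fully open), then the shift along the tool's x, y, z in mm, then the turn about the tool's x in rad. A call has 1 to 20 rows; each row shifts and turns the commanded pose from where the row before left it, along the tool's axes as they then stand; what a row does not reach is not made up. A row lasts 1/12 s, in which the tool goes at most 41.7 mm and 7.16 degrees, less where a joint would pass 70% of its speed; a pose out of reach is approached as far as the arm can. A call is refused whole if a number of a shift passes 41.7 or a number of a turn 0.125, either way. A call with a gripper value outside its range is refused whole. The fingers move at their own pace and stop on an object; "force" is the grip in N (left out, the last holds). Time passes only in rows, so rows that do not move let the fingers close. It gives the time, the measured TCP pose, the force and the opening at its end, in the units of the state.
- r.get_state(): the state, without advancing time (a new reading comes with each control period).
- eyes.snapshot(name): name is "side" or "top" or "wrist"; returns (picture, depth): 400x640x3 uint8, blue, green, red; 400x640 float32, m along the optical axis (not along the pixel's ray), 0 where there is no reading.
- eyes.camera_params(name): a dict with "intrinsics" (3x3 intrinsics, pixels), "dist_coeffs" ([k1, k2, p1, p2, k3] as OpenCV has them; the pictures are not rectified), "rvec" (rotation vector, rad) and "tvec" (3), from world to camera coordinates, as OpenCV has them; the wrist camera has in their place "T_tool_cam" (4x4, takes a point from camera to tool coordinates, whose origin is the TCP and whose axes are the tool frame's). Camera axes: x right, y down, z forward; pixel columns grow to the right and rows downward; lengths in m; the calibration is good to about 2 mm. A picture is of the moment at which its call begins: read the wrist's pose just before it. camera_params takes no time and is no camera call.
- r.finish_job(): hands the job in, once; it reports no verdict.
The state is a dict: "clock": time; "q": joint angles; "qd": joint speeds; "joint_torque": joint torques, N m; "tool_pos": TCP position; "eef_rot": TCP orientation; "contact_force": force on the tool from outside, world axes, zero at the start; "moment": the same for the moment, N m; "opening": opening from 0.0 (shut) to 1.0 (fully open).
Only numpy, scipy, OpenCV 4.12 (cv2) and the standard library are available. Lean on these libraries where they do the work, as an engineer would, in place of code of your own. Each camera call takes 0.05 s, during which the arm holds its last target.

## Working session

There is one attempt and no reset: what is moved stays moved. The work goes in short steps, Python scripts to look and compute and a tool call to move; the robot and the scene stay as the last step left them, time stands still between calls to the robot, and variables do not carry over. Pictures are saved under pics/ and viewed, and the job is handed in when it is done.

Besides the shell and the picture viewer there is one more tool, called after "Call:" as name(argument=value, ...), one argument or row to a line, values as JSON. carry_out: Moves the arm, as the interface text tells. Its arguments: {"type":"object","properties":{"targets":{"type":"string"},"force":{"type":"number"}},"required":["targets"]}

```bash
ls; mkdir -p pics
python3 - <<'E'
from plant import r, eyes
import cv2
print(r.get_state()); print(r.tcp_to_tips)
for n in ("side","top","wrist"):
    p,d=eyes.snapshot(n); cv2.imwrite(f"pics/{n}0.png",p)
    import numpy as np; np.save(f"pics/{n}0.npy",d)
    print(n,eyes.camera_params(n))
E
```

```text
pics
{'clock': 0.0, 'q': array([ 1.31078877,  0.6899635 , -0.19453073,  1.56635262,  0.15730931,
        0.90250139, -0.2150928 ]), 'qd': array([ 0.00138192, -0.00071224,  0.00080285,  0.00050409,  0.00195276,
       -0.00069399,  0.00048859]), 'joint_torque': array([ 1.46050243e-04, -5.27560544e+01, -1.26733873e+00, -1.53427362e+01,
       -5.27966267e-02,  6.55283875e-03,  1.62477259e-04]), 'tool_pos': array([ 0.18088168, -0.5979037 ,  0.40392068]), 'eef_rot': array([-0.69934358, -0.10417416,  0.69962541, -0.10291053]), 'contact_force': array([-0.95547637, -0.04531239, -0.08459475]), 'moment': array([ 0.01916085, -0.01233933, -0.03070505]), 'opening': 0.9982044652133537}
0.166
side {'intrinsics': array([[463.90752535,   0.        , 324.5669124 ],
       [  0.        , 463.90752535, 204.54135397],
       [  0.        ,   0.        ,   1.        ]]), 'dist_coeffs': array([0.02739957, 0.        , 0.        , 0.        , 0.        ]), 'rvec': array([ 0.65181698, -2.57925474,  1.19587952]), 'tvec': array([0.49412829, 0.22379599, 1.22378914])}
top {'intrinsics': array([[453.93108568,   0
[... 238 characters left out ...]
8301028, -2.19494018,  0.0203579 ]), 'tvec': array([0.05274772, 0.53584161, 1.36434193])}
wrist {'intrinsics': array([[329.49479283,   0.        , 318.20713723],
       [  0.        , 329.49479283, 202.37957825],
       [  0.        ,   0.        ,   1.        ]]), 'dist_coeffs': array([0.0211578, 0.       , 0.       , 0.       , 0.       ]), 'T_tool_cam': array([[ 4.38661741e-04, -2.87929827e-01,  9.57651410e-01,
         2.00122595e-02],
       [ 9.99999723e-01,  7.01556032e-04, -2.47128246e-04,
        -1.19183639e-03],
       [-6.00690530e-04,  9.57651253e-01,  2.87930055e-01,
        -7.56920922e-02],
       [ 0.00000000e+00,  0.00000000e+00,  0.00000000e+00,
         1.00000000e+00]])}
```

View pics/side0.png

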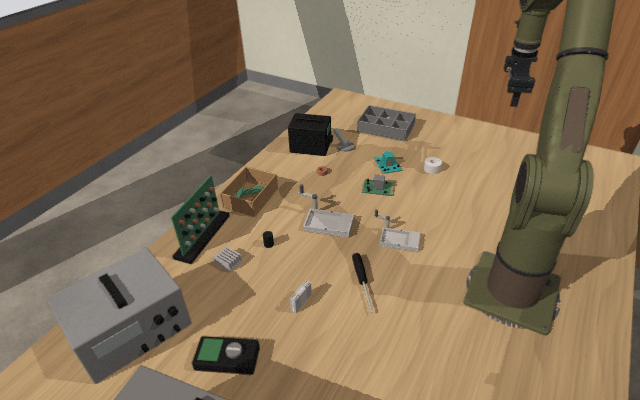

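View pics/top0.png

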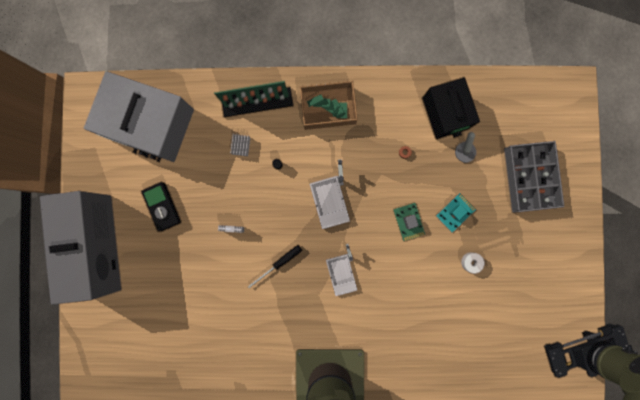

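View pics/wrist0.png

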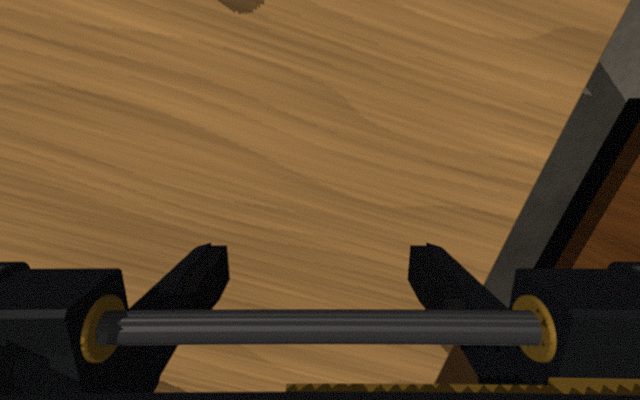

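```bash
cat > h.py <<'E'
import numpy as np, cv2
from scipy.spatial.transform import Rotation as R
from plant import r, eyes
def campose(name, st=None):
    c=eyes.camera_params(name); K=c["intrinsics"]; D=c["dist_coeffs"]
    if name=="wrist":
        T=np.eye(4); T[:3,:3]=R.from_quat(st["eef_rot"]).as_matrix(); T[:3,3]=st["tool_pos"]
        T=T@c["T_tool_cam"]; return K,D,T[:3,:3],T[:3,3]
    Rm=cv2.Rodrigues(c["rvec"])[0]; return K,D,Rm.T,-Rm.T@c["tvec"]
def plane(cp,uv,z):
    K,D,Rc,t=cp
    n=cv2.undistortPoints(np.array(uv,float).reshape(-1,1,2),K,D).reshape(-1,2)
    d=np.c_[n,np.ones(len(n))]@Rc.T
    return t+d*((z-t[2])/d[:,2])[:,None]
def cloud(cp,dep):
    K,D,Rc,t=cp; h,w=dep.shape
    uv=np.stack(np.meshgrid(np.arange(w),np.arange(h)),-1).reshape(-1,1,2).astype(float)
    n=cv2.undistortPoints(uv,K,D).reshape(-1,2)
    P=np.c_[n,np.ones(len(n))]*dep.reshape(-1,1)
    return (P@Rc.T+t).reshape(h,w,3)
def proj(cp,P):
    K,D,Rc,t=cp
    return cv2.projectPoints(np.array(P,float).reshape(-1,3),cv2.Rodrigues(Rc.T)[0],-Rc.T@t,K,D)[0].reshape(-1,2)
def snap(name,tag):
    st=r.get_state(); p,d=eyes.snapshot(name); cv2.imwrite(f"pics/{tag}.png",p); np.savez(f"pics/{tag}.npz",p=p,d=d,q=st["eef_rot"],t=st["tool_pos"])
    return p,d,campose(name,st)
def load(name,tag):
    z=np.load(f"pics/{tag}.npz"); return z["p"],z["d"],campose(name,dict(eef_rot=z["q"],tool_pos=z["t"]))
def go(xyz,yaw=None):
    """shift in tool axes (mm) from present to world TCP pos"""
    st=r.get_state(); M=R.from_quat(st["eef_rot"]).as_matrix()
    return M.T@(np.array(xyz)-st["tool_pos"])*1000
E
python3 - <<'E'
from h import *
p=cv2.imread("pics/top0.png"); d=np.load("pics/top0.npy"); cp=campose("top")
c=cloud(cp,d)
for n,(u,v) in dict(board=(410,220),turq=(456,212),tray=(330,202),small=(343,273),bar=(231,229),pin=(340,162),post=(338,180),bench=(380,300)).items():
    print(n,c[v,u].round(3))
s=cv2.resize(p[140:310,200:480],None,fx=2.85,fy=2.85,interpolation=cv2.INTER_CUBIC); cv2.imwrite("pics/topc.png",s)
print(R.from_quat(r.get_state()["eef_rot"]).as_matrix().round(4))
E
```

```text
board [ 0.49  -0.241  0.046]
turq [ 0.513 -0.377  0.048]
tray [ 0.546 -0.006  0.008]
small [ 0.331 -0.044  0.006]
bar [0.466 0.288 0.05 ]
pin [ 0.656 -0.034  0.095]
post [ 0.61  -0.03   0.046]
bench [ 0.249 -0.156  0.004]
[[-5.000e-04  2.896e-01 -9.571e-01]
 [ 1.300e-03 -9.571e-01 -2.896e-01]
 [-1.000e+00 -1.400e-03  1.000e-04]]
```

View pics/topc.png

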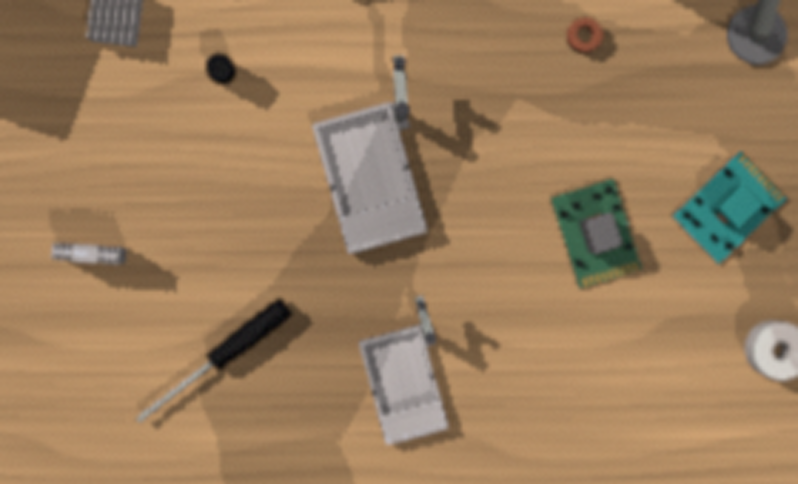

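Candidates (top view pixels): board – green (410,220), turquoise look-alike (456,212), green parts in the box (330,105). Tray – larger (330,202), smaller (343,273). Bar – (231,229), loose finned heatsink (240,145). I take green (410,220), larger tray (330,202) and bar (231,229); the crop confirms this, with the brass contacts on the board's robot-side edge.

Call:
carry_out(
  targets="1 0 -21 -33 0;1 0 -21 -33 0;1 0 -21 -33 0;1 0 -21 -33 0;1 4 -21 -33 0;1 4 -21 -33 0;1 4 -21 -33 0;1 4 -21 -33 0;1 4 -21 -33 0;1 4 -21 -33 0;1 4 -21 -33 0;1 4 -21 -33 0;1 0 0 0 0",
)

```text
clock: 1.23
tool_pos: [0.4927, -0.2338, 0.3722]
eef_rot: [0.701, 0.11, -0.697, 0.106]
contact_force: [1.0, 0.6, 0.7]
opening: 0.999
```

Run:
```python
from h import *
p,d,cp=snap("wrist","w1")
print(r.get_state()["tool_pos"], r.get_state()["q"])
```

```text
[ 0.49012007 -0.23744798  0.3722512 ] [ 0.44999641  0.62655575 -0.13492236  1.84671502  0.12102592  0.67567909
 -1.02138726]
```

View pics/w1.png

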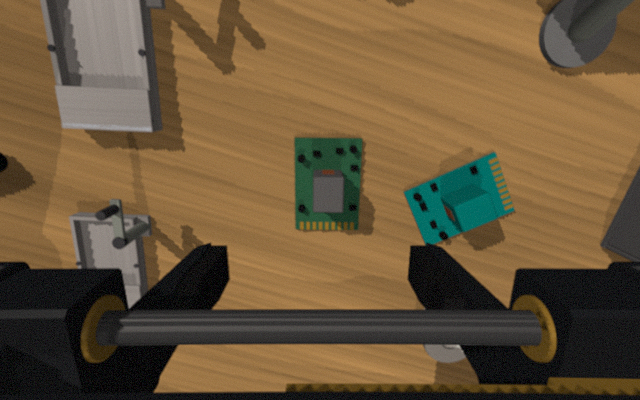

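Green board at (328,184), contacts at (329,226); choke top (329,191). The turquoise one is at (460,199).

```bash
cat >> h.py <<'E'
def angmod(a,m): return (a+m/2)%m-m/2
def tool_yaw():
    M=R.from_quat(r.get_state()["eef_rot"]).as_matrix(); 
    return np.arctan2(M[0,1],-M[1,1])   # yaw psi with tool y = (sin,-cos)
def rect(P):
    (c,wh,a)=cv2.minAreaRect(P[:,:2].astype(np.float32)*1000); b=cv2.boxPoints(((c[0],c[1]),wh,a))
    return c,wh,a
E
python3 - <<'E'
from h import *
p,d,cp=load("wrist","w1")
hsv=cv2.cvtColor(p,cv2.COLOR_BGR2HSV)
roi=np.zeros(p.shape[:2],np.uint8); roi[125:245,270:385]=1
print(hsv[150,320],hsv[190,330],hsv[226,312])
m=((hsv[...,0]>45)&(hsv[...,0]<85)&(hsv[...,1]>80)).astype(np.uint8)*roi
br=((hsv[...,0]>18)&(hsv[...,0]<32)&(hsv[...,1]>130)&(hsv[...,2]>110)).astype(np.uint8)*roi
ys,xs=np.nonzero(m); print(len(xs))
P=plane(cp,np.c_[xs,ys],0.005); print("green",rect(P))
# choke top via depth
c=cloud(cp,d); k=(c[...,2]>0.036)&(roi>0)
print("choke",rect(c[k]),np.median(c[k][:,2]),k.sum())
k2=(c[...,2]>0.002)&(c[...,2]<.02)&(m>0); print("board z",np.median(c[k2][:,2]))
print(tool_yaw())
E
```

```text
[ 71 125  61] [12 16 82] [ 26 138  96]
3927
green ((488.61932373046875, -242.49725341796875), (99.83476257324219, 70.15703582763672), 17.638978958129883)
choke ((519.4563598632812, -232.65345764160156), (99.93344116210938, 29.46023941040039), 17.581201553344727) 0.044900360037598064 1178
board z 0.005032757513450115
0.3035098910410078
```

Run:
```python
from h import *
p,d,cp=load("wrist","w1")
hsv=cv2.cvtColor(p,cv2.COLOR_BGR2HSV)
c=cloud(cp,d); k=((abs(c[...,2]-.045)<.003)).astype(np.uint8); k[:125]=0;k[245:]=0;k[:,:270]=0;k[:,385:]=0
k=cv2.morphologyEx(k,cv2.MORPH_OPEN,np.ones((3,3)))
cc=rect(c[k>0]); print("choke",cc)
psi=np.radians(17.6); ctr=np.array([488.6,-242.5]); d=np.array(cc[0])-ctr
print("in board frame",d@[np.cos(psi),np.sin(psi)],d@[-np.sin(psi),np.cos(psi)])
ys,xs=np.nonzero(k); print(xs.min(),xs.max(),ys.min(),ys.max())
# full board incl contacts via depth
k=((c[...,2]>.0025)&(c[...,2]<.010)).astype(np.uint8); k[:125]=0;k[245:]=0;k[:,:270]=0;k[:,385:]=0
k=cv2.morphologyEx(k,cv2.MORPH_OPEN,np.ones((3,3))); print(rect(c[k>0]))
```

```text
choke ((488.8681945800781, -242.37252807617188), (35.777278900146484, 29.446319580078125), 17.47091293334961)
in board frame 0.29418424256475445 0.04041108232050501
313 343 176 211
((488.30908203125, -242.35189819335938), (102.24987030029297, 70.9793701171875), 17.3052921295166)
```

Run:
```python
from h import *
print(go([.4925,-.2412,.182]), r.get_state()["contact_force"])
```

```text
[190.24275971   4.74229632  -0.68043617] [-0.74894976 -0.6097306  -0.36707078]
```

Call:
carry_out(
  targets="1 30 5 -1 0;1 35 0 0 0;1 35 0 0 0;1 35 0 0 0;1 30 0 0 0;1 15 0 0 0;1 10 0 0 0;1 0 0 0 0;0 0 0 0 0;0 0 0 0 0;0 0 0 0 0;0 0 0 0 0;0 0 0 0 0;0 0 0 0 0",
  force=20,
)

```text
clock: 2.45
tool_pos: [0.4896, -0.2469, 0.1833]
eef_rot: [0.7, 0.103, -0.699, 0.104]
contact_force: [0.1, -0.4, 0.2]
opening: 0.57
```

Run:
```python
from h import *
s=r.get_state(); print(s["tool_pos"],s["opening"],s["contact_force"],s["moment"],tool_yaw())
```

```text
[ 0.48963723 -0.24692736  0.18333124] 0.5703457398573446 [ 0.12333784 -0.38477079  0.2199108 ] [0.04529658 0.05652074 0.02683441] 0.29383603047279216
```

Run:
```python
from h import *
print(go([.4925,-.2412,.182]))
s=r.get_state();print(s["qd"].round(3))
```

```text
[ 1.33125399 -4.65371753 -4.39783777]
[-0.     0.006  0.002  0.001  0.    -0.001 -0.001]
```

Run:
```python
from h import *
p,d,cp=snap("wrist","w2")
c=cloud(cp,d); k=((abs(c[...,2]-.045)<.003)).astype(np.uint8)
k=cv2.morphologyEx(k,cv2.MORPH_OPEN,np.ones((3,3)))
n,l,s,ce=cv2.connectedComponentsWithStats(k)
for i in range(1,n):
    if s[i,4]>100: print(s[i],rect(c[l==i]))
```

```text
[ 272  253   74   56 3998] ((494.08599853515625, -240.2618865966797), (25.137514114379883, 30.11545181274414), 17.797208786010742)
[216 267  40  15 290] ((490.3068542480469, -211.60366821289062), (15.923495292663574, 5.449726104736328), 85.28479766845703)
[382 267  37  20 289] ((508.5676574707031, -273.3125915527344), (5.7418975830078125, 15.913723945617676), 45.71881103515625)
```

View pics/w2.png

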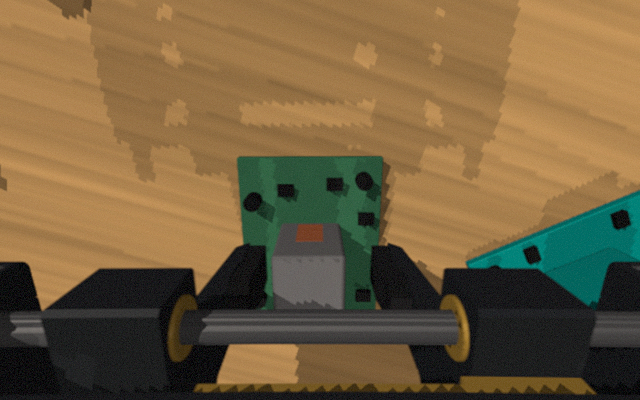

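Call:
carry_out(
  targets="0.55 1 -4.5 -4.4 0;0.5 0 0 0 0;0 0 0 0 0;0 0 0 0 0;0 0 0 0 0;0 0 0 0 0;0 0 0 0 0",
  force=20,
)

```text
clock: 3.08
tool_pos: [0.4924, -0.2413, 0.1817]
eef_rot: [0.7, 0.103, -0.699, 0.104]
contact_force: [0.1, 0.2, -0.7]
opening: 0.336
```

Run:
```python
from h import *
s=r.get_state(); print(s["tool_pos"],s["opening"],s["contact_force"],s["moment"],tool_yaw())
```

```text
[ 0.49240477 -0.24131815  0.18166322] 0.3363560592351536 [ 0.06128296  0.20781659 -0.66756769] [-0.01265823 -0.14972826 -0.05246724] 0.29373783352702254
```

Run:
```python
from h import *
p=cv2.imread("pics/top0.png"); d=np.load("pics/top0.npy"); cp=campose("top"); c=cloud(cp,d)
roi=(abs(c[...,0]-.54)<.12)&(abs(c[...,1])<.09)
k=(c[...,2]>.004)&(c[...,2]<.03)&roi
k=cv2.morphologyEx(k.astype(np.uint8),cv2.MORPH_OPEN,np.ones((2,2)))
n,l,s,ce=cv2.connectedComponentsWithStats(k)
for i in range(1,n):
    if s[i,4]>50: print(s[i],rect(c[l==i]))
k=(c[...,2]>.05)&roi; print(c[k].round(3))
k=(c[...,2]>.0215)&(c[...,2]<.03)&roi
print(go([.4925,-.2412,.3]))
```

```text
[ 311  177   39   53 1282] ((543.580322265625, -9.041805267333984), (142.241943359375, 92.56973266601562), 15.303930282592773)
[[0.479 0.018 1.386]
 [0.479 0.018 1.386]
 [0.479 0.018 1.386]
 ...
 [0.479 0.018 1.386]
 [0.479 0.018 1.386]
 [0.479 0.018 1.386]]
[-1.18336777e+02 -7.33359599e-02 -1.35416246e-01]
```

Call:
carry_out(
  targets="0 -10 0 0 0;0 -20 0 0 0;0 -30 0 0 0;0 -30 0 0 0;0 -25 -10 0 0;0 -25 -25 0 0;0 0 -35 0 0;0 0 -35 0 0;0 0 -35 0 0;0 0 -30 0 0;0 0 -25 0 0;0 0 -14 0 0;0 0 0 0 0;0 0 0 0 0;0 0 0 0 0",
)

```text
clock: 4.33
tool_pos: [0.432, -0.0421, 0.322]
eef_rot: [0.7, 0.103, -0.699, 0.103]
contact_force: [1.5, -0.5, -3.0]
opening: 0.34
```

Run:
```python
from h import *
p,d,cp=snap("wrist","w3"); s=r.get_state(); print(s["tool_pos"],s["opening"],s["contact_force"],s["moment"],tool_yaw())
p,d,cp=snap("side","s3")
cv2.imwrite("pics/s3c.png",cv2.resize(p[100:280,260:480],None,fx=3.5,fy=3.3,interpolation=cv2.INTER_CUBIC))
```

```text
[ 0.43208394 -0.04236803  0.32195024] 0.3414741013447834 [ 0.1479875   0.09707883 -2.57488877] [ 0.00106078 -0.01782435  0.00643983] 0.29181289341569133
```

View pics/w3.png

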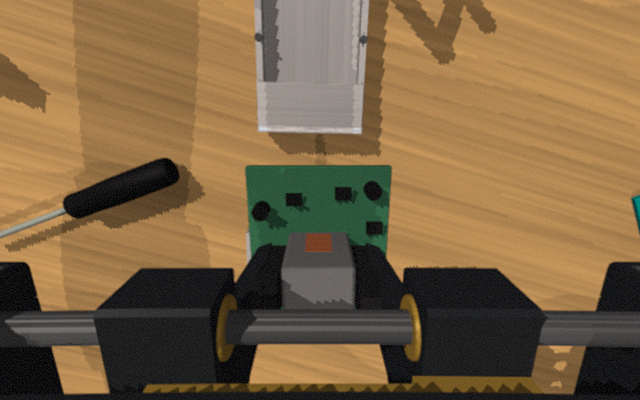

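View pics/s3c.png

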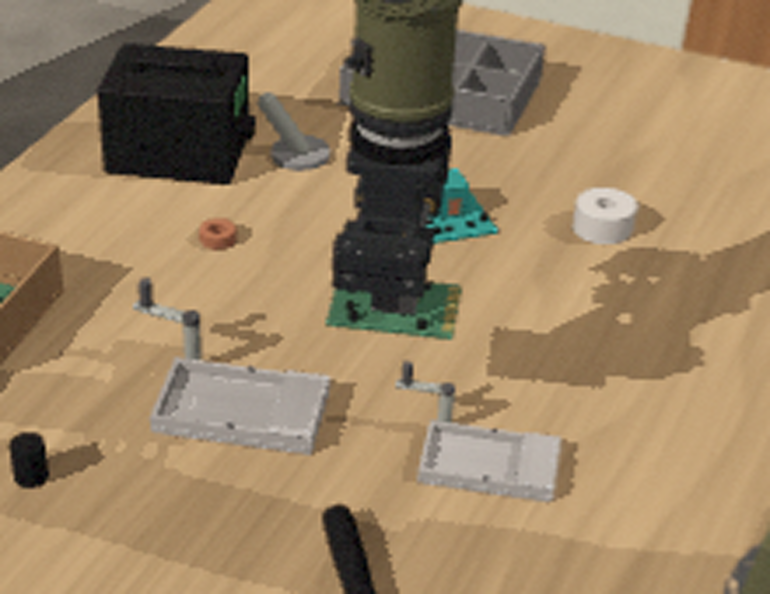

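Run:
```python
from h import *
p,d,cp=load("wrist","w3"); c=cloud(cp,d)
roi=np.zeros(d.shape,bool); roi[0:150,230:390]=True
lip=roi&(abs(c[...,2]-.023)<.0035)
lip=cv2.morphologyEx(lip.astype(np.uint8),cv2.MORPH_OPEN,np.ones((3,3)))>0
print(lip.sum(), np.median(c[lip][:,2]))
tp=roi&(c[...,2]>.006)&(c[...,2]<.028)
tp=cv2.morphologyEx(tp.astype(np.uint8),cv2.MORPH_OPEN,np.ones((3,3)))
n,l,s,ce=cv2.connectedComponentsWithStats(tp); i=1+np.argmax(s[1:,4]); tp=l==i
print(s[i],rect(c[tp]))
L=lip&(np.arange(400)[:,None]>85); print("lip",rect(c[L]))
# edges: rows from 5..120 left/right of tall mask z>.0155
hi=roi&(c[...,2]>.016)&(c[...,2]<.028)
le=[];ri=[]
for v in range(3,122,2):
    u=np.nonzero(hi[v])[0]
    if len(u)>5: le.append((u[0],v)); ri.append((u[-1],v))
for nm,e in (("l",le),("r",ri)):
    e=np.array(e); 
    z=np.where(e[:,1]>84,.023,.020)[:]
    P=np.array([plane(cp,[a],zz)[0] for a,zz in zip(e,z)])
    vx,vy,x0,y0=cv2.fitLine(P[:,:2].astype(np.float32),cv2.DIST_HUBER,0,.01,.01).ravel()
    print(nm,np.degrees(np.arctan(vy/vx)),y0+ (.5-x0)*vy/vx, len(e))
# near edge bottom
bt=[]
for u in range(265,358,3):
    v=np.nonzero(hi[:,u])[0]
    if len(v): bt.append((u,v.max()))
P=plane(cp,bt,.023); vx,vy,x0,y0=cv2.fitLine(P[:,:2].astype(np.float32),cv2.DIST_HUBER,0,.01,.01).ravel()
print("near",np.degrees(np.arctan2(vy,vx)),x0,y0)
# held board
b=np.zeros(d.shape,bool); b[165:230,245:395]=True
g=b&(c[...,2]>.12)&(c[...,2]<.2)
hsv=cv2.cvtColor(p,cv2.COLOR_BGR2HSV); g&=(hsv[...,0]>45)&(hsv[...,0]<85)&(hsv[...,1]>80)
Q=c[g]; A=np.c_[Q[:,:2]-Q[:,:2].mean(0),np.ones(len(Q))]; s=np.linalg.lstsq(A,Q[:,2],rcond=None)[0]; print("board plane",s,rect(Q))
```

```text
5640 0.022994772348411352
[  254     0   115   134 14444] ((528.4450073242188, -5.392635345458984), (101.06144714355469, 87.10025024414062), 15.60516357421875)
lip ((497.3026428222656, -14.240074157714844), (36.90753936767578, 86.21310424804688), 16.66016387939453)
l 16.286036 0.030738387 60
r 15.739601 -0.057685215 60
near -74.605736 0.48216403 -0.025835823
board plane [-0.0018193  -0.0011887   0.14554518] ((460.9939270019531, -32.18272399902344), (33.03913879394531, 70.11126708984375), 16.881765365600586)
```

Call:
carry_out(
  targets="0 -35 0 0 0;0 -40 0 0 0;0 -40 0 0 0;0 -25 0 0 0;0 -10 0 0 0;0 0 0 0 0;0 0 0 0 0;0 0 0 0 0",
)

```text
clock: 5.1
tool_pos: [0.4313, -0.0417, 0.4706]
eef_rot: [-0.699, -0.103, 0.7, -0.103]
contact_force: [-0.0, -0.2, -1.8]
opening: 0.34
```

Run:
```python
from h import *
p,d,cp=snap("wrist","w4"); s=r.get_state(); print(s["tool_pos"],s["opening"],s["contact_force"],tool_yaw())
```

```text
[ 0.43133273 -0.04162295  0.4703933 ] 0.34028327522281776 [-0.18591474  0.00600687 -2.03055341] 0.29302059302050515
```

View pics/w4.png

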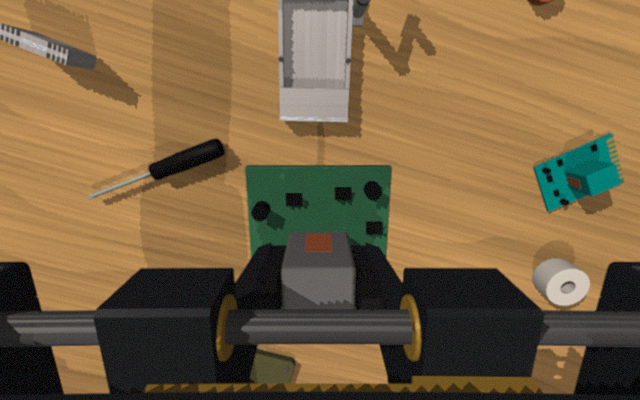

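Run:
```python
from h import *
p,d,cp=load("wrist","w4"); c=cloud(cp,d)
roi=np.zeros(d.shape,bool); roi[0:135,265:357]=True
hi=roi&(c[...,2]>.0155)&(c[...,2]<.028)
le=[];ri=[]
for v in range(3,115,1):
    u=np.nonzero(hi[v])[0]
    if len(u)>5: le.append((u[0]-.5,v)); ri.append((u[-1]+.5,v))
out=[]
for nm,e in (("l",le),("r",ri)):
    e=np.array(e); z=np.where(e[:,1]>89,.023,.020)
    P=np.array([plane(cp,[a],zz)[0] for a,zz in zip(e,z)])
    if nm=="r": P=P[25:]
    vx,vy,x0,y0=cv2.fitLine(P[:,:2].astype(np.float32),cv2.DIST_HUBER,0,.01,.01).ravel()
    print(nm,np.degrees(np.arctan(vy/vx)),y0+ (.54-x0)*vy/vx, len(e))
bt=[]
for u in range(285,344,2):
    v=np.nonzero(hi[:,u])[0]
    if len(v): bt.append((u,v.max()+.5))
P=plane(cp,bt,.023); vx,vy,x0,y0=cv2.fitLine(P[:,:2].astype(np.float32),cv2.DIST_HUBER,0,.01,.01).ravel()
print("near",np.degrees(np.arctan2(vy,vx)),x0,y0)
tp=(roi&(c[...,2]>.005)&(c[...,2]<.028)).astype(np.uint8)
tp=cv2.morphologyEx(tp,cv2.MORPH_OPEN,np.ones((3,3)));print(rect(c[tp>0]))
# floor far edge: floor z=8 , inner
fl=roi&(abs(c[...,2]-.008)<.0025)
print("floor",rect(c[cv2.morphologyEx(fl.astype(np.uint8),cv2.MORPH_OPEN,np.ones((5,5)))>0]))
s=p[0:140,240:400]; cv2.imwrite("pics/w4c.png",cv2.resize(s,None,fx=4,fy=4,interpolation=cv2.INTER_CUBIC))
```

```text
l 16.405449 0.042382088 112
r 15.699297 -0.046917424 112
near -74.47187 0.48081493 -0.022502704
((547.0665283203125, -3.6975173950195312), (137.80203247070312, 92.9249267578125), 16.520322799682617)
floor ((566.5816650390625, -0.54473876953125), (97.82371520996094, 87.6077651977539), 16.258451461791992)
```

View pics/w4c.png

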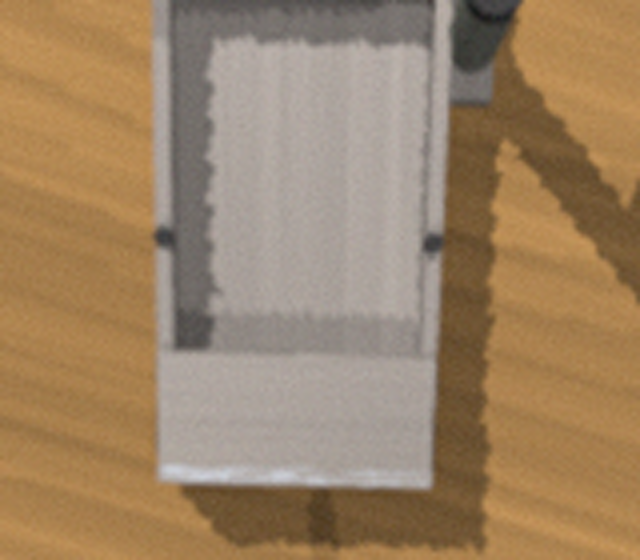

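Run:
```python
from h import *
cp4=load("wrist","w4")[2]; cp3=load("wrist","w3")[2]; ct=campose("top")
u=np.array([np.cos(np.radians(16)),np.sin(np.radians(16))]); n=np.array([-u[1],u[0]])
def tr(P): return P[:,:2]@u, P[:,:2]@n
print("lip edge w4",tr(plane(cp4,[(240+200/4,351/4),(240+297/4,352/4),(240+400/4,353/4)],.023)))
print("near w4",tr(plane(cp4,[(240+200/4,483/4),(240+400/4,486/4)],.023)))
print("lip edge w3",tr(plane(cp3,[(265,82),(310,82),(355,82)],.023)), "near",tr(plane(cp3,[(265,132),(355,132)],.023)))
for nm,cp in(("w4",cp4),("w3",cp3)): print("wall marks")
print("marks w4",tr(plane(cp4,[(240+165/4,237/4),(240+432/4,243/4)],.02)),"w3",tr(plane(cp3,[(259,38),(363,40)],.02)))
# top picture tray corners
p=cv2.imread("pics/top0.png"); s=p[150:240,295:365]; cv2.imwrite("pics/tt.png",cv2.resize(s,None,fx=6.5,fy=6.5,interpolation=cv2.INTER_CUBIC))
```

```text
lip edge w4 (array([0.49506919, 0.49521763, 0.49536035]), array([-0.12162201, -0.151286  , -0.18279721]))
near w4 (array([0.45593999, 0.45591966]), array([-0.12115855, -0.18414238]))
lip edge w3 (array([0.49487693, 0.49542179, 0.49589692]), array([-0.11500232, -0.15074355, -0.18650399])) near (array([0.45597886, 0.45702881]), array([-0.11366234, -0.1883445 ]))
wall marks
wall marks
marks w4 (array([0.52723105, 0.52671189]), array([-0.11125607, -0.19153283])) w3 (array([0.52680392, 0.52656675]), array([-0.1110414 , -0.19155258]))
```

View pics/tt.png

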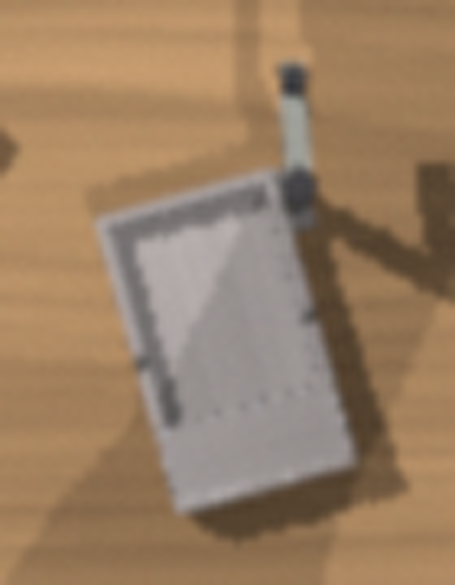

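Run:
```python
from h import *
ct=campose("top")
u=np.array([np.cos(np.radians(16)),np.sin(np.radians(16))]); n=np.array([-u[1],u[0]])
P=plane(ct,[(322.4,228.8),(349.6,221.2),(310.1,184.2),(295+310/6.5,150+315/6.5),(295+142/6.5,150+363/6.5)],.021); print(P.round(4)); print(P[:,:2]@u,P[:,:2]@n)
# clamp
Q=plane(ct,[(295+292/6.5,150+76/6.5)],.0945); q=plane(ct,[(295+300/6.5,150+185/6.5)],.07);print(Q[:,:2]@u,Q[:,:2]@n,q[:,:2]@u,q[:,:2]@n)
```

```text
[[ 0.4652  0.0173  0.021 ]
 [ 0.4876 -0.0645  0.021 ]
 [ 0.5998  0.0536  0.021 ]
 [ 0.5561 -0.0443  0.021 ]
 [ 0.5343  0.0336  0.021 ]]
[0.45195323 0.45092147 0.59134377 0.52233663 0.52287315] [-0.11160737 -0.19640076 -0.11380625 -0.1958663  -0.11497746]
[0.62244947] [-0.21375517] [0.57739284] [-0.20516468]
```

```bash
cat >> h.py <<'E'
TY=np.radians(16.0)
U=np.array([np.cos(TY),np.sin(TY)]); N=np.array([-U[1],U[0]])
C=.5269*U-.1512*N
def tw(x,y,z): return np.r_[C+x/1000*U+y/1000*N, z]
def wt(P): P=np.atleast_2d(P); return np.c_[(P[:,:2]-C)@U*1000,(P[:,:2]-C)@N*1000,P[:,2]*1000].round(2)
def stat(x=None,y=None,z=None):
    s=r.get_state(); print("t",round(s["clock"],2),"tray-frame TCP",wt(s["tool_pos"]),"F",(s["contact_force"][:2]@np.c_[U,N]).round(1),s["contact_force"][2].round(1),"M",s["moment"].round(2),"open mm",round(s["opening"]*88,1),"yaw-tray",round(tool_yaw()-TY,4))
    if x is not None: print("go",go(tw(x,y,z)).round(1))
E
python3 - <<'E'
from h import *
for t in("w3","w4"):
    z=np.load(f"pics/{t}.npz"); p,d,cp=load("wrist",t)
    e=plane(cp,[(248,167),(389,167)],z["t"][2]-.1765)
    M=R.from_quat(z["q"]).as_matrix(); print((e-z["t"])@M*1000)
stat(25.5,0,.25)
E
```

```text
[[176.48795363 -34.93501427 -46.3475806 ]
 [176.55108687  32.73583047 -46.38173645]]
[[176.40347597 -34.91679806 -46.36342199]
 [176.36565506  32.69564071 -46.41645445]]
t 5.15 tray-frame TCP [[-123.75   -7.7   470.39]] F [-0.2  0.1] -2.0 M [-0.01 -0.    0.03] open mm 29.9 yaw-tray 0.0138
go [ 219.9   -5.5 -150. ]
```

Run:
```python
from h import *
for t in("w3","w4"):
    z=np.load(f"pics/{t}.npz"); p,d,cp=load("wrist",t); c=cloud(cp,d)
    M=R.from_quat(z["q"]).as_matrix(); Q=(c-z["t"])@M*1000
    k=(abs(Q[...,0]-176.5)<4)&(abs(Q[...,1])<60)
    for v in (172,185,195,205):
        u=np.nonzero(k[v])[0]; e=plane(cp,[(u[0]-.5,v),(u[-1]+.5,v)],z["t"][2]-.1765); print(v,u[0],u[-1],((e-z["t"])@M*1000).round(1)[:,1])
    for uu in (260,300,340,380):
        v=np.nonzero(k[:,uu])[0][0]; e=plane(cp,[(uu,v-.5)],z["t"][2]-.1765); print(uu,v,((e-z["t"])@M*1000).round(1)[:,2])
```

```text
172 246 391 [-36.3  34.1]
185 246 390 [-36.7  34. ]
195 247 389 [-36.5  33.9]
205 248 389 [-36.3  34.2]
260 166 [-47.1]
300 165 [-47.6]
340 165 [-47.6]
380 166 [-47.1]
172 246 391 [-36.3  34.1]
185 247 390 [-36.2  34. ]
195 247 389 [-36.5  33.8]
205 248 389 [-36.3  34.2]
260 165 [-47.6]
300 166 [-47.1]
340 165 [-47.6]
380 166 [-47.1]
```

Call:
carry_out(
  targets="0 0 -1 -20 0.014;0 0 -2 -35 0;0 15 -2 -37 0;0 35 0 -33 0;0 35 0 -20 0;0 38 0 -5 0;0 38 0 0 0;0 35 0 0 0;0 20 0 0 0;0 4 0 0 0;0 0 0 0 0;0 0 0 0 0;0 0 0 0 0",
)

```text
clock: 6.23
tool_pos: [0.571, 0.004, 0.2577]
eef_rot: [0.701, 0.098, -0.699, 0.099]
contact_force: [0.7, 0.2, -2.9]
opening: 0.341
```

Run:
```python
from h import *
stat(25.5,-.8,.25)
p,d,cp=snap("wrist","w5")
```

```text
t 6.23 tray-frame TCP [[ 23.08  -2.35 257.74]] F [0.7 0.1] -2.9 M [ 0.03 -0.09 -0.05] open mm 30.0 yaw-tray 0.0004
go [ 7.7 -1.6 -2.4]
```

View pics/w5.png

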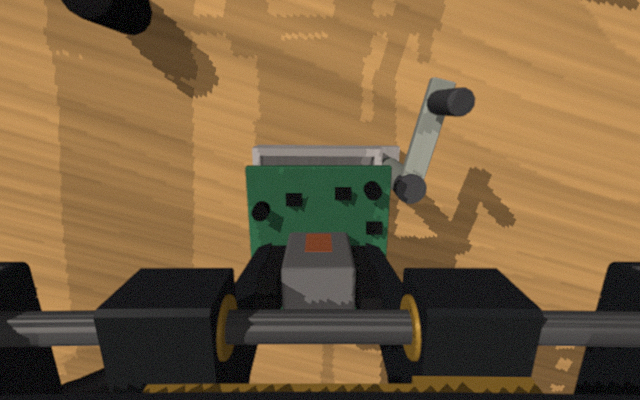

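Run:
```python
from h import *
p,d,cp=load("wrist","w5"); c=cloud(cp,d)
print("wall outer",wt(plane(cp,[(260,147),(320,147),(375,147)],.02)),"left outer/right outer",wt(plane(cp,[(254,155)],.02)))
k=abs(c[...,2]-.0945)<.004; k[:, :400]=0; k=cv2.morphologyEx(k.astype(np.uint8),cv2.MORPH_OPEN,np.ones((3,3)))>0
print("pin",wt(np.median(c[k],0)),k.sum())
cv2.imwrite("pics/w5c.png",cv2.resize(p[70:230,230:490],None,fx=3,fy=3,interpolation=cv2.INTER_CUBIC))
stat()
```

```text
wall outer [[ 71.81  37.    20.  ]
 [ 71.88  -2.38  20.  ]
 [ 71.89 -38.49  20.  ]] left outer/right outer [[66.56 41.23 20.  ]]
pin [[ 99.86 -59.43  94.34]] 732
t 6.28 tray-frame TCP [[ 23.11  -2.35 258.01]] F [-0.3 -0.2] -2.2 M [ 0.05 -0.07  0.  ] open mm 30.0 yaw-tray 0.0003
```

View pics/w5c.png

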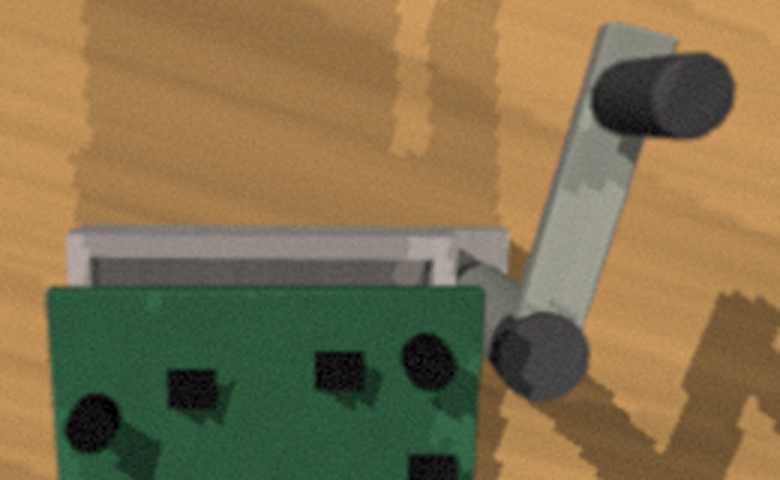

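Run:
```python
from h import *
p,d,cp=load("wrist","w5")
print(wt(plane(cp,[(260.7,160),(374,160),(252.8,155),(382.3,155),(320,70+258/3)],.02)))
z=np.load("pics/w5.npz"); M=R.from_quat(z["q"]).as_matrix()
e=plane(cp,[(230+48/3,70+288/3),(230+485/3,70+288/3)],z["t"][2]-.1765); print(wt(e))
```

```text
[[ 63.25  36.97  20.  ]
 [ 63.32 -38.26  20.  ]
 [ 66.56  42.02  20.  ]
 [ 66.64 -43.58  20.  ]
 [ 65.96  -2.4   20.  ]]
[[ 70.34  33.45  81.24]
 [ 70.4  -36.44  81.24]]
```

Call:
carry_out(
  targets="0 10 -0.8 -2.4 0;0 20 0 0 0;0 10 0 0 0;0 3 0 0 0;0 0 0 0 0;0 0 0 0 0",
  force=10,
)

```text
clock: 6.78
tool_pos: [0.5726, 0.0055, 0.2137]
eef_rot: [0.7, 0.099, -0.7, 0.099]
contact_force: [0.3, 0.8, -2.2]
opening: 0.336
```

Run:
```python
from h import *
stat(25.5,-1.55,.196)
```

```text
t 6.78 tray-frame TCP [[ 24.99  -1.36 213.65]] F [0.5 0.7] -2.2 M [0.04 0.06 0.01] open mm 29.6 yaw-tray 0.0005
go [17.7  0.2 -0.5]
```

Call:
carry_out(
  targets="0 5 0 -0.5 0;0 5 0 0 0;0 1.5 0 0 0;0 1.5 0 0 0;0 1.5 0 0 0;0 1 0 0 0;0 1 0 0 0;0 0 0 0 0",
  force=8,
)

```text
clock: 7.45
tool_pos: [0.5724, 0.0054, 0.1967]
eef_rot: [-0.7, -0.098, 0.701, -0.099]
contact_force: [-2.1, 0.1, -0.4]
opening: 0.338
```

Run:
```python
from h import *
stat(25.5,-1.55,.196)
snap("wrist","w6"); p,d,cp=snap("side","s6"); cv2.imwrite("pics/s6c.png",cv2.resize(p[170:250,280:370],None,fx=7,fy=7,interpolation=cv2.INTER_CUBIC))
stat()
```

```text
t 7.45 tray-frame TCP [[ 24.83  -1.37 196.74]] F [-2.   0.7] -0.4 M [-0.13  0.38 -0.01] open mm 29.8 yaw-tray 0.0004
go [ 0.7  0.2 -0.7]
t 7.55 tray-frame TCP [[ 25.64  -1.36 196.93]] F [-0.2 -0.4] -2.6 M [-0.04  0.03  0.05] open mm 29.8 yaw-tray 0.0005
```

View pics/w6.png

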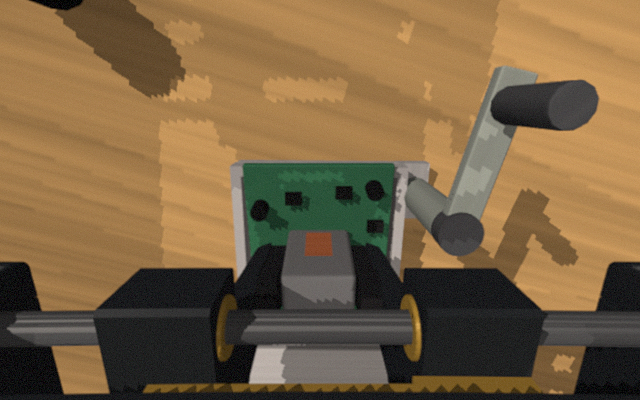

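View pics/s6c.png

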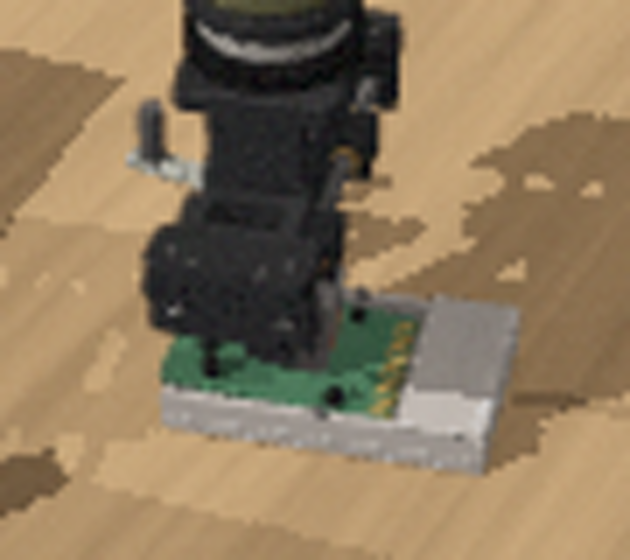

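```bash
cat >> h.py <<'E'
def tilt(tag):
    p,d,cp=load("wrist",tag); c=cloud(cp,d)
    hsv=cv2.cvtColor(p,cv2.COLOR_BGR2HSV); g=(hsv[...,0]>45)&(hsv[...,0]<85)&(hsv[...,1]>80)
    g[:150]=0; g[280:]=0; g[:,:235]=0; g[:,400:]=0
    T=np.array(c[g]); W=np.c_[(T[:,:2]-C)@U*1000,(T[:,:2]-C)@N*1000,T[:,2]*1000]
    W=W[abs(W[:,2]-np.median(W[:,2]))<6]
    A=np.c_[W[:,:2],np.ones(len(W))]; s=np.linalg.lstsq(A,W[:,2],rcond=None)[0]
    print("board top plane: slope x deg %.2f y deg %.2f, z top at x=0: %.1f, xmax %.1f, z there %.1f, y %.1f..%.1f n%d"%(np.degrees(s[0]),np.degrees(s[1]),s[2],np.percentile(W[:,0],99.5),s[2]+s[0]*np.percentile(W[:,0],99.5),np.percentile(W[:,1],.5),np.percentile(W[:,1],99.5),len(W)))
E
python3 - <<'E'
from h import *
tilt("w5"); tilt("w6")
E
```

```text
board top plane: slope x deg 0.19 y deg -0.09, z top at x=0: 81.0, xmax 70.3, z there 81.2, y -35.9..33.5 n9325
board top plane: slope x deg 6.77 y deg -0.01, z top at x=0: 17.1, xmax 73.2, z there 25.7, y -35.1..34.7 n9717
```

Call:
carry_out(
  targets="0 0 0 2 0;0 0 0 2 0;0 0 0 2 0;0 0 0 2 0;0 0 0 2.5 0;0 0 0 0 0;0 0 0 0 0",
)

```text
clock: 8.13
tool_pos: [0.5627, 0.0027, 0.1969]
eef_rot: [0.7, 0.099, -0.7, 0.099]
contact_force: [1.1, 0.6, -2.0]
opening: 0.342
```

Run:
```python
from h import *
stat()
snap("wrist","w7"); tilt("w7")
```

```text
t 8.13 tray-frame TCP [[ 14.73  -1.33 196.93]] F [1.3 0.3] -2.0 M [-0.01 -0.   -0.03] open mm 30.1 yaw-tray 0.0005
board top plane: slope x deg 6.46 y deg -0.05, z top at x=0: 18.7, xmax 63.5, z there 25.8, y -35.0..34.8 n9853
```

Call:
carry_out(
  targets="0 1.5 0 1 0;0 1.5 0 0 0;0 1.5 0 0 0;0 1.5 0 0 0;0 1.5 0 0 0;0 0.5 0 0 0;0 0 0 0 0;0 0 0 0 0",
)

```text
clock: 8.85
tool_pos: [0.5622, 0.0026, 0.1893]
eef_rot: [0.701, 0.099, -0.7, 0.099]
contact_force: [1.3, 0.8, 4.6]
opening: 0.34
```

Run:
```python
from h import *
stat()
snap("wrist","w8"); tilt("w8")
```

```text
t 8.85 tray-frame TCP [[ 14.21  -1.31 189.33]] F [1.5 0.4] 4.6 M [ 0.19 -0.3   0.06] open mm 29.9 yaw-tray 0.0007
board top plane: slope x deg -0.10 y deg -0.02, z top at x=0: 13.1, xmax 61.1, z there 13.0, y -34.8..34.5 n9315
```

Call:
carry_out(
  targets="0 -0.5 0 0 0;0 0 0 0 0;0 0 0 2 0;0 0 0 2 0;0 0 0 2 0;0 0 0 2 0;0 0 0 2 0;0 0 0 1 0;0 0 0 1 0;0 0 0 0 0",
  force=40,
)

```text
clock: 9.73
tool_pos: [0.5514, -0.0006, 0.1896]
eef_rot: [0.702, 0.099, -0.699, 0.098]
contact_force: [5.8, 0.8, 0.1]
opening: 0.339
```

Run:
```python
from h import *
stat(-1.5,-1.3,.1895)
snap("wrist","w9"); tilt("w9")
```

```text
t 9.73 tray-frame TCP [[  3.    -1.37 189.6 ]] F [ 5.8 -0.8] 0.1 M [ 0.3  -1.11 -0.19] open mm 29.8 yaw-tray 0.0003
go [ 0.1 -0.1  4.5]
board top plane: slope x deg 0.15 y deg 0.00, z top at x=0: 13.3, xmax 50.4, z there 13.4, y -34.8..34.4 n9347
```

Contact with the carriage (5.8 N). Pushing on in small steps.

Call:
carry_out(
  targets="0 0 0 1 0;0 0 0 1 0;0 0 0 1 0;0 0 0 0.5 0;0 0 0 0 0",
)

```text
clock: 10.2
tool_pos: [0.5482, -0.0015, 0.1896]
eef_rot: [0.702, 0.099, -0.699, 0.098]
contact_force: [5.4, 1.5, -0.4]
opening: 0.338
```

Run:
```python
from h import *
stat()
```

```text
t 10.2 tray-frame TCP [[ -0.35  -1.34 189.62]] F [ 5.6 -0. ] -0.4 M [ 0.3  -1.14 -0.19] open mm 29.7 yaw-tray 0.0003
```

Call:
carry_out(
  targets="0 0 0 0.6 0;0 0 0 0.6 0;0 0 0 0 0",
)

```text
clock: 10.45
tool_pos: [0.5472, -0.0018, 0.1897]
eef_rot: [0.702, 0.099, -0.699, 0.098]
contact_force: [6.0, 1.7, -1.4]
opening: 0.335
```

Call:
carry_out(
  targets="0 0 0 0.6 0;0 0 0 0.4 0;0 0 0 0 0",
)

```text
clock: 10.7
tool_pos: [0.5469, -0.0019, 0.1898]
eef_rot: [0.702, 0.099, -0.698, 0.098]
contact_force: [7.2, 1.2, -1.2]
opening: 0.34
```

Call:
carry_out(
  targets="0 0 0 0.6 0;0 0 0 0.6 0;0 0 0 0 0",
)

```text
clock: 10.95
tool_pos: [0.5464, -0.002, 0.19]
eef_rot: [0.703, 0.099, -0.697, 0.098]
contact_force: [8.0, 3.0, -0.5]
opening: 0.339
```

Run:
```python
from h import *
stat()
snap("wrist","w10"); tilt("w10")
```

```text
t 10.95 tray-frame TCP [[ -2.21  -1.32 189.99]] F [8.5 0.7] -0.5 M [ 0.47 -1.74 -0.21] open mm 29.8 yaw-tray 0.0005
board top plane: slope x deg 0.61 y deg -0.02, z top at x=0: 13.7, xmax 46.1, z there 14.2, y -34.9..34.4 n9347
```

Call:
carry_out(
  targets="0 1 0 1 0;0 1 0 1 0;0 0 0 1 0;0 0 0 1 0;0 0 0 0 0",
)

```text
clock: 11.42
tool_pos: [0.5452, -0.0022, 0.1897]
eef_rot: [0.706, 0.099, -0.694, 0.098]
contact_force: [11.7, 3.1, 8.2]
opening: 0.336
```

Run:
```python
from h import *
stat()
snap("wrist","w11"); tilt("w11")
```

```text
t 11.42 tray-frame TCP [[ -3.47  -1.22 189.65]] F [12.2 -0.2] 8.2 M [ 0.84 -2.11 -0.18] open mm 29.5 yaw-tray 0.001
board top plane: slope x deg 0.31 y deg -0.06, z top at x=0: 13.4, xmax 46.1, z there 13.7, y -34.9..34.4 n9255
```

Call:
carry_out(
  targets="0 -1 0 -2 0;0.34 0 0 -2 0;0.6 0 0 0 0;0.6 0 0 0 0;0.6 0 0 0 0;0.6 0 0 0 0;0.6 -20 0 0 0;0.7 -38 0 0 0;0.7 -38 0 0 0;0.7 -38 0 20 0;0.7 -20 0 38 0;0.7 0 0 38 0;0.7 0 0 30 0;0.7 0 0 0 0;0.7 0 0 0 0",
)

```text
clock: 12.72
tool_pos: [0.4223, -0.0378, 0.3408]
eef_rot: [-0.699, -0.098, 0.701, -0.098]
contact_force: [0.8, 0.3, 0.2]
opening: 0.699
```

Run:
```python
from h import *
stat()
snap("wrist","w12"); p,d,cp=snap("side","s12"); cv2.imwrite("pics/s12c.png",cv2.resize(p[170:250,280:370],None,fx=7,fy=7,interpolation=cv2.INTER_CUBIC))
```

```text
t 12.72 tray-frame TCP [[-131.38   -1.5   340.79]] F [0.8 0. ] 0.2 M [ 0.04 -0.04  0.05] open mm 61.5 yaw-tray -0.0008
```

View pics/w12.png

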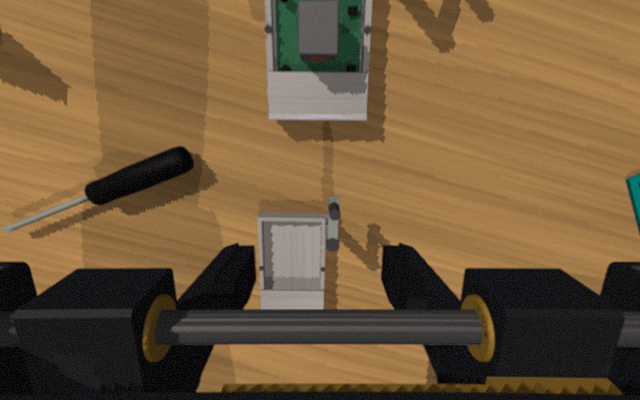

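View pics/s12c.png

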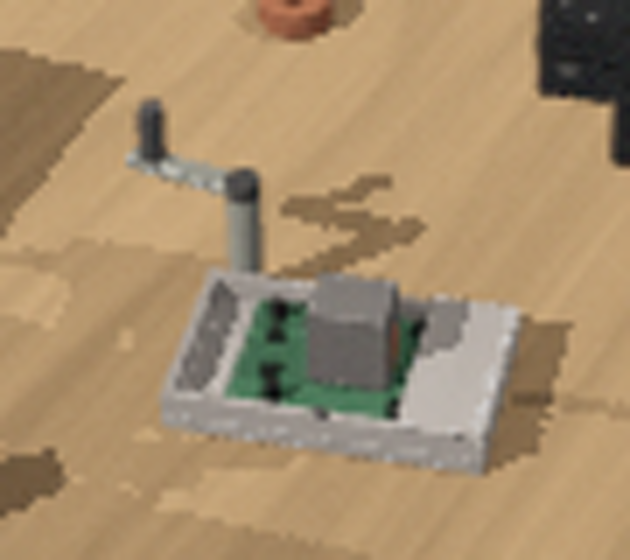

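Call:
carry_out(
  targets="0.7 -2 -33 -14 0;0.7 -3 -34 -15 0;0.7 -3 -34 -15 0;0.7 -3 -34 -15 0;0.7 -3 -34 -15 0;0.7 -3 -34 -15 0;0.7 0 -34 -15 0;0.7 0 -34 -15 0;0.7 0 -30 -13 0;0.7 0 0 0 -0.12;0.7 0 0 0 -0.12;0.7 0 0 0 -0.12;0.7 0 0 0 -0.12;0.7 0 0 0 -0.12;0.7 0 0 0 -0.12;0.7 0 0 0 -0.12;0.7 0 0 0 -0.12;0.7 0 0 0 -0.12;0.7 0 0 0 -0.12",
)

```text
clock: 14.4
tool_pos: [0.4687, 0.2898, 0.3572]
eef_rot: [0.521, 0.479, -0.52, 0.478]
contact_force: [-0.3, -0.0, 1.3]
opening: 0.702
```

Run:
```python
from h import *
s=r.get_state(); print(s["tool_pos"],s["q"].round(2),tool_yaw())
snap("wrist","b1")
```

```text
[0.46865093 0.28976399 0.35722439] [-0.44  0.67 -0.33  1.84  0.32  0.69 -1.03] 1.4860044827864654
```

View pics/b1.png

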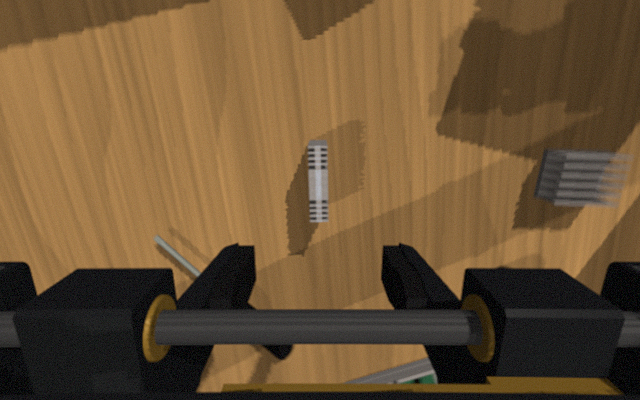

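Run:
```python
from h import *
p,d,cp=load("wrist","b1"); c=cloud(cp,d)
k=(abs(c[...,2]-.05)<.004); k[:,:280]=0;k[:,360:]=0;k[:120]=0;k[240:]=0
k=cv2.morphologyEx(k.astype(np.uint8),cv2.MORPH_CLOSE,np.ones((3,3)))>0
rc=rect(c[k]); print(rc,k.sum(),np.median(c[k][:,2]))
# solid middle by colour: bright & no dark slits
g=cv2.cvtColor(p,cv2.COLOR_BGR2GRAY)
print([int(g[v,311:325].mean()) for v in range(138,226)])
ct=(np.array(rc[0])/1000)
print(go([*ct,.05+.147]),np.degrees(tool_yaw()))
```

```text
((471.3664245605469, 313.3686218261719), (104.63591003417969, 16.511396408081055), 85.46372985839844) 1255 0.049807471258506375
[113, 111, 109, 108, 109, 108, 108, 124, 147, 145, 120, 97, 101, 129, 153, 146, 112, 94, 110, 141, 153, 141, 104, 91, 113, 147, 152, 128, 99, 91, 103, 131, 156, 158, 156, 158, 159, 159, 158, 156, 154, 154, 154, 156, 155, 156, 154, 153, 156, 157, 156, 158, 158, 157, 156, 156, 156, 156, 156, 155, 154, 147, 119, 94, 93, 112, 138, 148, 132, 98, 98, 132, 149, 141, 102, 96, 125, 150, 143, 107, 91, 117, 146, 146, 118, 102, 101, 102]
[160.15812953   0.78280734 -23.83916819] 85.42723028231045
```

Run:
```python
from h import *
p,d,cp=load("wrist","b1"); c=cloud(cp,d)
k=(abs(c[...,2]-.05)<.004); k[:,:280]=0;k[:,360:]=0;k[:120]=0;k[240:]=0
k=cv2.morphologyEx(k.astype(np.uint8),cv2.MORPH_CLOSE,np.ones((3,3)))
n,l,s,ce=cv2.connectedComponentsWithStats(k); i=1+np.argmax(s[1:,4]); print(s[1:])
rc=rect(c[l==i]); print(rc)
print(plane(cp,[(318,169),(318,199.5)],.05))
ct=np.array(rc[0])/1000
print(go([*ct,.188]))
```

```text
[[ 309  145   19   77 1255]]
((471.3664245605469, 313.3686218261719), (104.63591003417969, 16.511396408081055), 85.46372985839844)
[[0.47108392 0.31037895 0.05      ]
 [0.4687203  0.28243195 0.05      ]]
[169.15812695   0.7838285  -23.83242734]
```

Run:
```python
from h import *
print(go([.4699,.2964,.185]))
```

```text
[172.14538211   0.67523869  -6.7986655 ]
```

Call:
carry_out(
  targets="0.6 30 0.7 -6.8 0;0.6 40 0 0 0;0.6 40 0 0 0;0.6 35 0 0 0;0.6 15 0 0 0;0.6 8 0 0 0;0.6 4 0 0 0;0.5 0 0 0 0;0.4 0 0 0 0",
  force=20,
)

```text
clock: 15.2
tool_pos: [0.4698, 0.2959, 0.1865]
eef_rot: [0.523, 0.476, -0.522, 0.477]
contact_force: [-0.7, 0.4, 0.5]
opening: 0.473
```

Run:
```python
from h import *
s=r.get_state(); print(s["opening"]*88, go([.4699,.2964,.185]))
snap("wrist","b2")
```

```text
41.65619630122863 [ 1.54076261  0.03389418 -0.47529147]
```

View pics/b2.png

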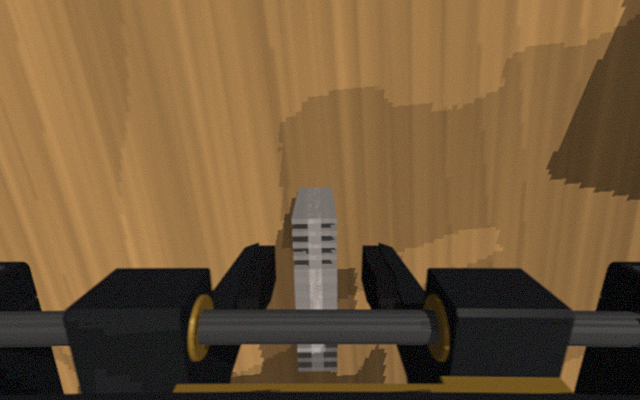

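Call:
carry_out(
  targets="0 1.5 0 0 0;0 0 0 0 0;0 0 0 0 0;0 0 0 0 0;0 0 0 0 0;0 0 0 0 0",
  force=20,
)

```text
clock: 15.75
tool_pos: [0.4695, 0.2955, 0.1848]
eef_rot: [0.523, 0.477, -0.522, 0.477]
contact_force: [-0.4, 0.6, 5.8]
opening: 0.19
```

Run:
```python
from h import *
s=r.get_state(); print(s["opening"]*88, s["tool_pos"],s["contact_force"],s["moment"], tool_yaw())
```

```text
16.74493548922897 [0.46946016 0.29545089 0.18477463] [-0.40744908  0.63754876  5.83965205] [-0.11668458 -0.03858492 -0.00624489] 1.479556774324704
```

Call:
carry_out(
  targets="0 -10 0 0 0;0 -25 0 0 0;0 -35 0 0 0;0 -35 0 0 -0.1;0 -30 0 0 -0.12;0 -18 0 0 -0.12;0 0 0 0 -0.03;0 0 0 0 0;0 0 0 0 0",
)

```text
clock: 16.5
tool_pos: [0.4689, 0.2947, 0.3361]
eef_rot: [0.426, 0.564, -0.427, 0.564]
contact_force: [-0.9, -0.4, -0.8]
opening: 0.192
```

Run:
```python
from h import *
s=r.get_state(); print(s["opening"]*88, s["tool_pos"],s["contact_force"], tool_yaw()-TY-np.pi/2, go(tw(56,-70,.34)))
```

```text
16.895684193960275 [0.46889545 0.29467727 0.33606217] [-0.91470387 -0.37150209 -0.76904209] -0.0030098289996334238 [ -3.64029918  52.0649667  375.06606424]
```

Call:
carry_out(
  targets="0 0 4 25 0;0 0 5 36 0;0 0 5.5 38 0;0 0 5.5 39 0;0 0 5.5 39 0;0 0 5.5 39 0;0 0 5.5 39 0;0 0 5.5 38 0;0 0 5 37 0;0 0 4 30 0;0 0 1 15 0;0 0 0 0 0;0 0 0 0 0",
)

```text
clock: 17.58
tool_pos: [0.6219, -0.0513, 0.335]
eef_rot: [0.426, 0.565, -0.427, 0.563]
contact_force: [-0.5, 0.0, -0.9]
opening: 0.193
```

Run:
```python
from h import *
stat(56,-1,.25)
snap("wrist","b3")
```

```text
t 17.58 tray-frame TCP [[ 56.78 -69.52 335.04]] F [-0.4  0.2] -0.9 M [ 0.02 -0.12  0.02] open mm 17.0 yaw-tray 1.5677
go [ 85.1  -0.7 -68.4]
```

View pics/b3.png

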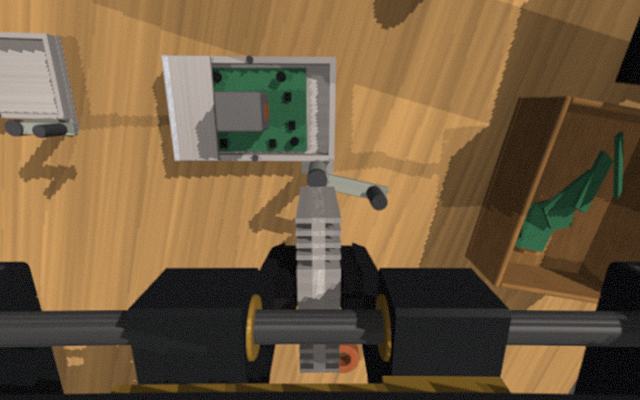

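Run:
```python
from h import *
p,d,cp=load("wrist","b3"); z=np.load("pics/b3.npz")
cv2.imwrite("pics/b3c.png",cv2.resize(p[40:240,270:370],None,fx=6,fy=3,interpolation=cv2.INTER_CUBIC))
c=cloud(cp,d); M=R.from_quat(z["q"]).as_matrix(); Q=(c-z["t"])@M*1000
zt=z["t"][2]
for v in (195,205,215,250,260):
    k=np.nonzero(abs(Q[v,:,0]-134.8)<4)[0]
    if len(k): 
        e=plane(cp,[(k[0]-.5,v),(k[-1]+.5,v)],zt-.1348); print(v,k[0],k[-1],((e-z["t"])@M*1000).round(2).tolist())
g=cv2.cvtColor(p,cv2.COLOR_BGR2GRAY)
for v in (85,110,130): print(v,g[v,296:345].tolist())
```

```text
215 296 340 [[134.87, -7.1, -36.31], [134.81, 9.46, -36.34]]
250 297 332 [[134.85, -6.99, -22.25], [134.8, 6.7, -22.28]]
260 312 325 [[134.83, -1.31, -18.08], [134.81, 4.07, -18.09]]
85 [84, 89, 87, 79, 87, 88, 88, 85, 83, 92, 118, 142, 150, 154, 170, 174, 177, 173, 176, 171, 165, 137, 122, 114, 113, 114, 118, 115, 117, 116, 116, 115, 112, 129, 157, 172, 174, 169, 165, 153, 129, 128, 134, 133, 135, 139, 136, 135, 133]
110 [71, 72, 78, 73, 72, 72, 76, 73, 71, 80, 119, 149, 149, 154, 149, 150, 164, 172, 177, 177, 180, 163, 130, 116, 116, 119, 115, 118, 117, 117, 117, 116, 120, 141, 165, 165, 169, 166, 166, 146, 134, 133, 131, 127, 130, 128, 128, 131, 127]
130 [85, 83, 89, 86, 90, 86, 86, 78, 85, 86, 106, 128, 144, 150, 154, 161, 172, 178, 173, 177, 170, 150, 130, 119, 117, 111, 117, 117, 117, 116, 116, 112, 123, 149, 163, 166, 165, 169, 158, 133, 125, 129, 130, 129, 129, 132, 133, 132, 132]
```

View pics/b3c.png

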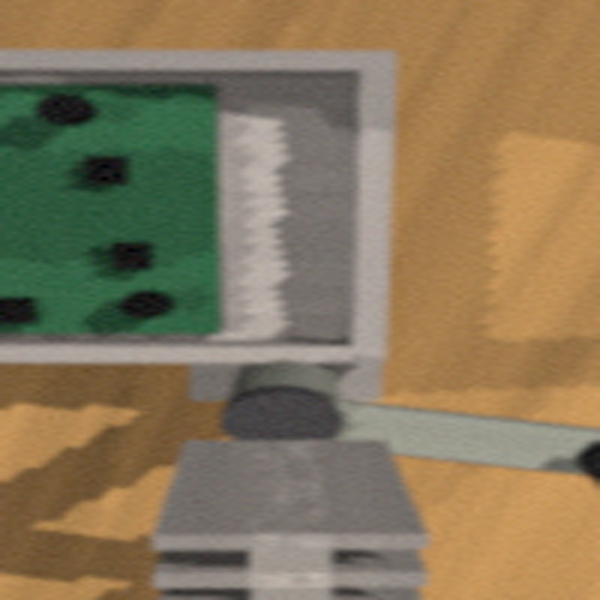

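Run:
```python
from h import *
p,d,cp=load("wrist","b3"); z=np.load("pics/b3.npz"); M=R.from_quat(z["q"]).as_matrix(); zt=z["t"][2]
f=lambda uv,zz: ((plane(cp,uv,zz)-z["t"])@M*1000).round(2)
print("top",f([(295.3,218.5),(341.2,218.5)],zt-.1348)); print("bot",f([(301.2,187),(334.7,187)],zt-.1838))
print("board edge",f([(305.6,85),(305.6,110),(305.6,130)],.013),"wall in", f([(329.4,85),(328.9,110),(328.6,130)],.02),"wall out",f([(335.6,85),(335.1,110),(334.6,130)],.02))
print("floor wall",f([(317,85)],.008))
print("y inner", f([(315,40+70/3),(315,40+345/3)],.02))
print(wt(plane(cp,[(305.6,110)],.013)),wt(plane(cp,[(328.9,110)],.02)))
```

```text
top [[134.87  -7.2  -34.94]
 [134.81   9.75 -34.97]]
bot [[183.87  -7.42 -34.64]
 [183.81   9.73 -34.67]]
board edge [[322.18  -9.54 -90.57]
 [322.16  -9.77 -69.88]
 [322.14  -9.95 -52.64]] wall in [[315.11  10.77 -90.24]
 [315.09  10.55 -70.02]
 [315.07  10.46 -53.19]] wall out [[315.09  15.99 -90.24]
 [315.07  15.89 -70.03]
 [315.05  15.72 -53.2 ]]
floor wall [[ 3.2715e+02  2.8000e-01 -9.0830e+01]]
y inner [[ 315.17   -1.33 -107.05]
 [ 315.08   -1.5   -31.28]]
[[46.07  0.78 13.  ]] [[66.42  0.86 20.  ]]
```

Call:
carry_out(
  targets="0 0 -0.8 -20 0.006;0 10 0 -30 0;0 25 0 -19 0;0 30 0 0 0;0 18 0 0 0;0 0 0 0 0;0 0 0 0 0;0 0 0 0 0",
)

```text
clock: 18.3
tool_pos: [0.6032, 0.0167, 0.2551]
eef_rot: [0.427, 0.564, -0.426, 0.564]
contact_force: [0.4, 0.4, -1.1]
opening: 0.19
```

Run:
```python
from h import *
stat(55.95,-.4,.205)
snap("wrist","b4")
```

```text
t 18.3 tray-frame TCP [[ 57.55   0.96 255.12]] F [0.5 0.3] -1.1 M [-0.08 -0.12 -0.02] open mm 16.7 yaw-tray 1.5658
go [50.1 -1.7  1.4]
```

View pics/b4.png

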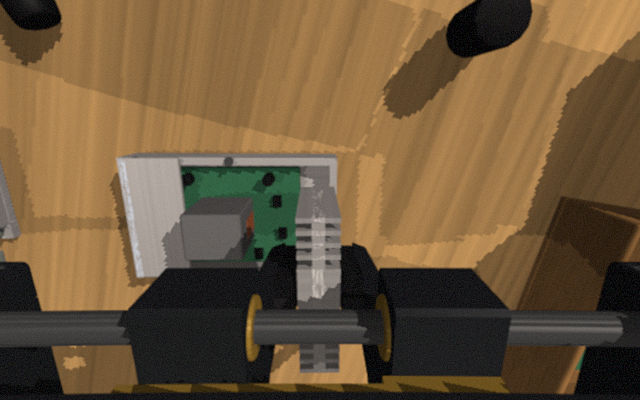

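Call:
carry_out(
  targets="0 15 -1.6 1 0;0 15 0 0 0;0 10 0 0 0;0 0 0 0 0;0 0 0 0 0;0 0 0 0 0",
)

```text
clock: 18.85
tool_pos: [0.6023, 0.0142, 0.2152]
eef_rot: [0.428, 0.563, -0.427, 0.564]
contact_force: [1.3, 0.3, -2.0]
opening: 0.195
```

Run:
```python
from h import *
stat(55.95,-.4,.193)
p,d,cp=snap("wrist","b5")
cv2.imwrite("pics/b5c.png",cv2.resize(p[140:260,250:380],None,fx=6,fy=5,interpolation=cv2.INTER_CUBIC))
```

```text
t 18.85 tray-frame TCP [[ 55.95  -1.18 215.17]] F [ 1.4 -0.1] -2.0 M [-0.03 -0.1   0.02] open mm 17.2 yaw-tray 1.5643
go [22.2 -0.  -0.8]
```

View pics/b5c.png

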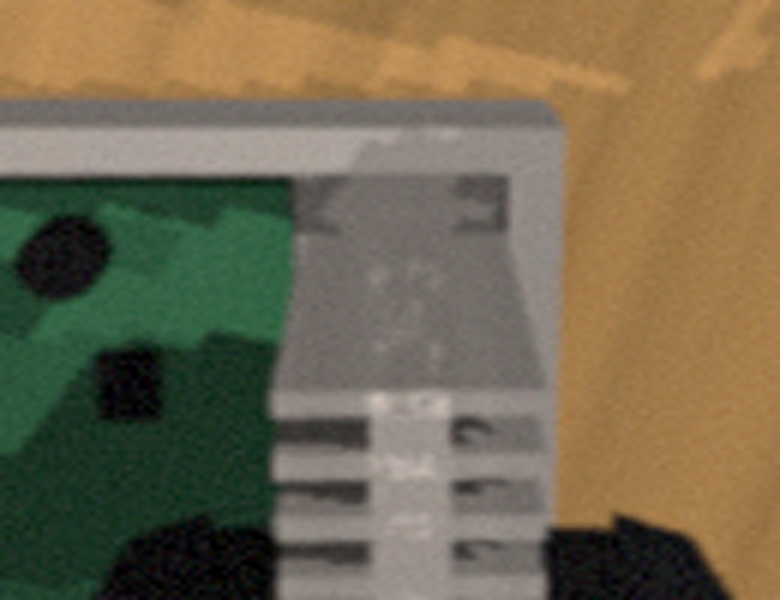

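Run:
```python
from h import *
p,d,cp=load("wrist","b5"); z=np.load("pics/b5.npz"); M=R.from_quat(z["q"]).as_matrix(); zt=z["t"][2]
f=lambda x,y,zz: ((plane(cp,[(250+x/6,140+y/5)],zz)-z["t"])@M*1000).round(2)[0]
print("bar bot",f(297,238,zt-.1828),f(513,238,zt-.1828)); print("bar top",f(270,392,zt-.1348),f(545,392,zt-.1348))
print("board edge",f(293,215,.013),"wall",f(508,200,.020),"floor corner wall",f(506,180,.020),"ywall in",f(400,177,.02))
```

```text
bar bot [182.78  -8.24 -34.61] [182.82  10.08 -34.61]
bar top [134.79  -7.32 -35.02] [134.82   9.6  -35.02]
board edge [202.16  -9.7  -32.4 ] wall [195.19  10.24 -35.74] floor corner wall [195.19  10.03 -37.96] ywall in [195.17   0.45 -38.29]
```

Call:
carry_out(
  targets="0 4 -0.7 -0.6 0;0 6 0 0 0;0 4 0 0 0;0 3 0 0 0;0 2 0 0 0;0 1 0 0 0;0 0 0 0 0",
)

```text
clock: 19.48
tool_pos: [0.6009, 0.0144, 0.1938]
eef_rot: [0.427, 0.563, -0.427, 0.563]
contact_force: [0.1, 0.6, -1.6]
opening: 0.19
```

Run:
```python
from h import *
stat()
```

```text
t 19.48 tray-frame TCP [[ 54.65  -0.6  193.84]] F [0.3 0.6] -1.6 M [-0.04 -0.1   0.02] open mm 16.8 yaw-tray 1.5646
```

Call:
carry_out(
  targets="0 0.7 0 0 0;0 0.7 0 0 0;0 0.4 0 0 0;0 0 0 0 0",
)

```text
clock: 19.82
tool_pos: [0.601, 0.0144, 0.1928]
eef_rot: [0.427, 0.563, -0.427, 0.564]
contact_force: [-1.1, 0.7, 2.6]
opening: 0.191
```

Run:
```python
from h import *
stat()
p,d,cp=snap("wrist","b6"); cv2.imwrite("pics/b6c.png",cv2.resize(p[140:260,250:380],None,fx=6,fy=5,interpolation=cv2.INTER_CUBIC))
```

```text
t 19.82 tray-frame TCP [[ 54.81  -0.6  192.83]] F [-0.8  1. ] 2.6 M [-0.07  0.08  0.04] open mm 16.8 yaw-tray 1.5646
```

View pics/b6c.png

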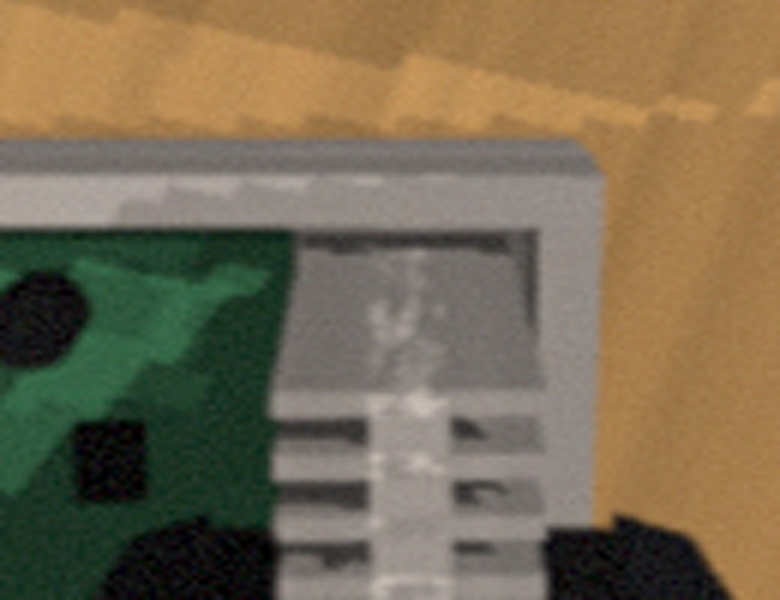

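Call:
carry_out(
  targets="0.3 -0.3 0 0 0;0.4 0 0 0 0;0.45 0 0 0 0;0.45 0 0 0 0;0.45 -10 0 0 0;0.45 -25 0 0 0;0.45 -38 0 0 0;0.45 -40 0 0 0.05;0.45 -20 0 0 0.12;0.45 0 0 0 0.12;0.45 0 0 0 0.12;0.45 0 0 0 0.12;0.45 0 0 0 0.12;0.45 0 0 0 0.12;0.45 0 0 0 0.12;0.45 0 0 0 0.12;0.45 0 0 0 0.12;0.45 0 0 0 0.12",
)

```text
clock: 21.37
tool_pos: [0.6008, 0.0146, 0.3264]
eef_rot: [0.677, 0.205, -0.677, 0.205]
contact_force: [0.2, -0.4, -0.0]
opening: 0.452
```

Run:
```python
from h import *
stat(); s=r.get_state(); print(s["q"].round(2))
p,d,cp=load("wrist","b3"); print("pin b3",wt(plane(cp,[(378,197.5)],.0945)))
snap("wrist","c1"); p,d,cp=snap("side","s13"); cv2.imwrite("pics/s13c.png",cv2.resize(p[170:250,280:370],None,fx=7,fy=7,interpolation=cv2.INTER_CUBIC))
```

```text
t 21.37 tray-frame TCP [[ 54.65  -0.38 326.43]] F [ 0.  -0.4] -0.0 M [ 0.01 -0.03 -0.04] open mm 39.8 yaw-tray 0.309
[-0.03  0.76 -0.13  1.72  0.14  0.68 -1.21]
pin b3 [[ 96.69 -56.04  94.5 ]]
```

View pics/c1.png

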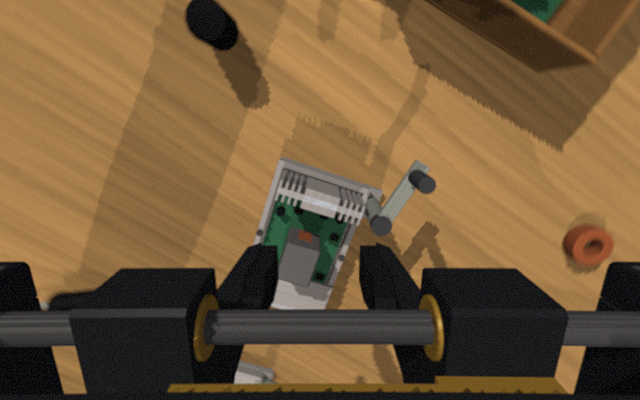

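View pics/s13c.png

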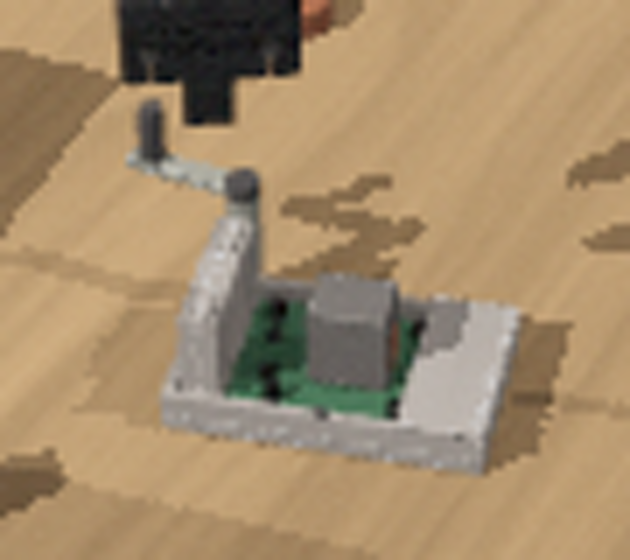

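Call:
carry_out(
  targets="0.45 0 0 0 0.12;0.45 0 0 0 0.12;0.45 0 0 0 0.12;0.45 0 0 0 0.12;0.45 0 12 -14 0.039;0.45 0 24 -28 0;0.45 0 11.5 -13.5 0;0.45 0 0 0 0;0.45 0 0 0 0;0.45 0 0 0 0",
)

```text
clock: 22.3
tool_pos: [0.6594, -0.0274, 0.3256]
eef_rot: [-0.706, -0.028, 0.707, -0.027]
contact_force: [0.3, 0.2, -0.4]
opening: 0.447
```

Run:
```python
from h import *
stat(); s=r.get_state(); print(s["q"].round(2))
p,d,cp=snap("wrist","c2"); cv2.imwrite("pics/c2c.png",cv2.resize(p[100:300,220:420],None,fx=3,fy=3,interpolation=cv2.INTER_CUBIC))
```

```text
t 22.3 tray-frame TCP [[ 99.45 -56.86 325.55]] F [0.4 0.1] -0.4 M [0.04 0.03 0.04] open mm 39.4 yaw-tray -0.2019
[-0.03  0.83  0.01  1.53 -0.01  0.79 -1.51]
```

View pics/c2.png

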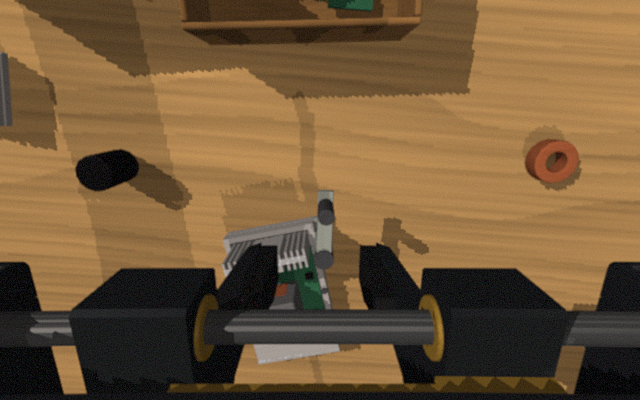

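Run:
```python
from h import *
p,d,cp=load("wrist","c2"); z=np.load("pics/c2.npz"); M=R.from_quat(z["q"]).as_matrix(); c=cloud(cp,d)
k=abs(c[...,2]-.0945)<.003; k[:,:310]=0;k[:,345:]=0;k[:195]=0;k[235:]=0
ys,xs=np.nonzero(k); print(xs.min(),xs.max(),ys.min(),ys.max(),k.sum())
print("pin",((c[k]-z["t"])@M*1000).mean(0).round(1), wt(c[k].mean(0)))
k=abs(c[...,2]-.068)<.006; k[:,:305]=0;k[:,345:]=0;k[:235]=0;k[275:]=0
print("post",((c[k]-z["t"])@M*1000).mean(0).round(1), wt(c[k].mean(0)),np.median(c[k][:,2]))
```

```text
318 334 208 225 235
pin [231.3   3.8  -1.8] [[100.21 -60.58  94.25]]
post [258.1   2.9  37.2] [[ 62.11 -51.81  67.5 ]] 0.0676586995700402
```

View pics/c2c.png

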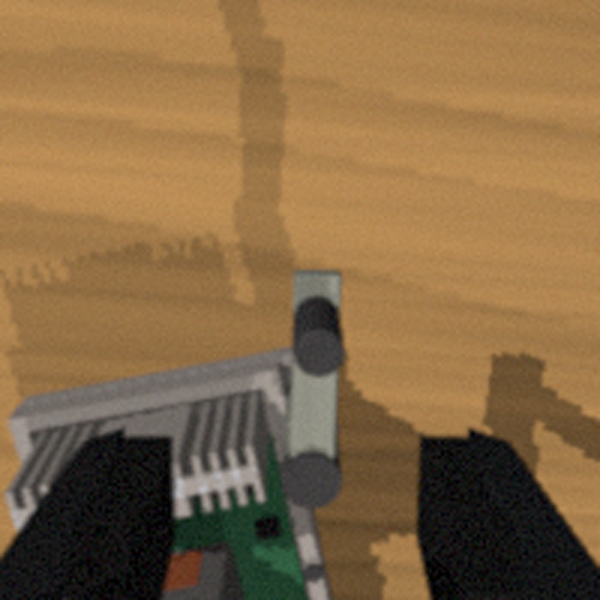

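Call:
carry_out(
  targets="0.45 25 3.3 -1.8 0;0.45 35 0 0 0;0.45 20 0 0 0;0.45 9 0 0 0;0.3 0 0 0 0;0.2 0 0 0 0;0.1 0 0 0 0;0 0 0 0 0;0 0 0 0 0;0 0 0 0 0;0 0 0 0 0",
  force=6,
)

```text
clock: 23.27
tool_pos: [0.663, -0.0315, 0.2382]
eef_rot: [0.708, 0.026, -0.706, 0.027]
contact_force: [0.1, -0.4, 6.8]
opening: 0.135
```

Run:
```python
from h import *
stat()
```

```text
t 23.27 tray-frame TCP [[101.76 -61.82 238.24]] F [-0.  -0.4] 6.8 M [0.   0.08 0.02] open mm 11.9 yaw-tray -0.2045
```

Call:
carry_out(
  targets="0.2 0 0 0 0;0.2 -3 0 0 0;0.2 0 0 0 0;0 0 0 0 0;0 0 0 0 0;0 0 0 0 0",
  force=6,
)

```text
clock: 23.77
tool_pos: [0.6622, -0.0315, 0.2396]
eef_rot: [-0.707, -0.026, 0.707, -0.026]
contact_force: [0.0, 0.7, 1.2]
opening: 0.132
```

Run:
```python
from h import *
stat()
```

```text
t 23.77 tray-frame TCP [[100.99 -61.57 239.62]] F [0.2 0.7] 1.2 M [0.01 0.09 0.02] open mm 11.6 yaw-tray -0.2045
```

Call:
carry_out(
  targets="0 0 -5.5 0.15 -0.12;0 0 -5.5 0.15 -0.12;0 0 -5.5 0.15 -0.12;0 0 -5.5 0.15 -0.12;0 0 -5.5 0.15 -0.12;0 0 -5.5 0.15 -0.12;0 0 -5.5 0.15 -0.12;0 0 0 0 0",
)

```text
clock: 24.43
tool_pos: [0.6449, 0.0022, 0.2396]
eef_rot: [-0.633, -0.314, 0.634, -0.313]
contact_force: [-2.2, -0.4, 1.8]
opening: 0.127
```

Run:
```python
from h import *
stat(); t=wt(r.get_state()["tool_pos"])[0]; v=t[:2]-[56,-50]; print(np.hypot(*v),np.arctan2(v[1],v[0]))
```

```text
t 24.43 tray-frame TCP [[ 93.62 -24.48 239.59]] F [-2.2  0.2] 1.8 M [0.02 0.29 0.02] open mm 11.2 yaw-tray 0.639
45.45915529351596 0.5960561207034896
```

Call:
carry_out(
  targets="0 0 -5.4 0.2 -0.12;0 0 -5.4 0.2 -0.12;0 0 -5.4 0.2 -0.12;0 0 -5.4 0.2 -0.12;0 0 -5.4 0.2 -0.12;0 0 -5.4 0.2 -0.12;0 0 -5.4 0.2 -0.12;0 0 0 0 0;0 0 0 0 0",
)

```text
clock: 25.18
tool_pos: [0.6099, 0.0119, 0.2396]
eef_rot: [0.453, 0.543, -0.453, 0.542]
contact_force: [-1.3, 1.8, 1.3]
opening: 0.133
```

Run:
```python
from h import *
stat(); t=wt(r.get_state()["tool_pos"])[0]; v=t[:2]-[56,-50]; print(np.hypot(*v),np.arctan2(v[1],v[0]))
```

```text
t 25.18 tray-frame TCP [[ 62.67  -5.5  239.62]] F [-0.7  2.1] 1.3 M [0.34 0.18 0.01] open mm 11.7 yaw-tray 1.4704
44.997098795366796 1.4220162680872768
```

Remaining about 0.15 rad; continuing onto the stop.

Call:
carry_out(
  targets="0 0 -3 0 -0.07;0 0 -2.5 0.1 -0.03;0 0 -1.5 0 0;0 0 0 0 0",
)

```text
clock: 25.52
tool_pos: [0.6037, 0.0107, 0.2397]
eef_rot: [0.426, 0.565, -0.424, 0.565]
contact_force: [2.6, 4.5, -2.8]
opening: 0.133
```

Run:
```python
from h import *
stat(); t=wt(r.get_state()["tool_pos"])[0]; v=t[:2]-[56,-50]; print(np.hypot(*v),np.arctan2(v[1],v[0]))
```

```text
t 25.52 tray-frame TCP [[ 56.4   -4.93 239.75]] F [3.8 3.6] -2.8 M [ 0.79 -0.53  0.03] open mm 11.7 yaw-tray 1.5733
45.071774981688925 1.5619214766015073
```

Call:
carry_out(
  targets="0 0 -1.5 0 0;0 0 -1.5 0 0;0 0 0 0 0",
)

```text
clock: 25.77
tool_pos: [0.6015, 0.0099, 0.2399]
eef_rot: [0.426, 0.565, -0.423, 0.566]
contact_force: [4.9, 4.9, -4.7]
opening: 0.131
```

Run:
```python
from h import *
stat(); t=wt(r.get_state()["tool_pos"])[0]; v=t[:2]-[56,-50]; print(np.hypot(*v),np.arctan2(v[1],v[0]))
```

```text
t 25.77 tray-frame TCP [[ 54.08  -5.05 239.92]] F [6.1 3.4] -4.7 M [ 1.08 -1.13  0.01] open mm 11.5 yaw-tray 1.5748
44.990986875150895 1.6134845047425848
```

Call:
carry_out(
  targets="0 0 -1.5 0 0;0 0 -1 0 0;0 0 0 0 0",
  force=15,
)

```text
clock: 26.02
tool_pos: [0.6007, 0.0096, 0.24]
eef_rot: [0.427, 0.564, -0.421, 0.567]
contact_force: [10.1, 6.1, -8.5]
opening: 0.128
```

Run:
```python
from h import *
stat(); t=wt(r.get_state()["tool_pos"])[0]; v=t[:2]-[56,-50]; print(np.hypot(*v),np.arctan2(v[1],v[0]))
```

```text
t 26.02 tray-frame TCP [[ 53.2   -5.14 239.97]] F [11.4  3.1] -8.5 M [ 1.17 -2.08  0.08] open mm 11.2 yaw-tray 1.5749
44.9472980278014 1.6331318682221554
```

Call:
carry_out(
  targets="0 0 1.5 0 0;0.3 0 1 0 0;0.4 0 0 0 0;0.45 0 0 0 0;0.45 0 0 0 0;0.45 -20 0 0 0;0.45 -35 0 0 0;0.45 -40 0 0 0;0.45 -30 0 25 0;0.45 0 0 35 0;0.45 0 0 20 0;0.45 0 0 0 0;0.45 0 0 0 0",
)

```text
clock: 27.1
tool_pos: [0.6223, -0.07, 0.3644]
eef_rot: [0.425, 0.565, -0.426, 0.565]
contact_force: [-0.0, 0.3, -0.1]
opening: 0.447
```

Run:
```python
from h import *
stat()
p,d,cp=snap("wrist","f1"); p,d,cp=snap("side","s14"); cv2.imwrite("pics/s14c.png",cv2.resize(p[170:250,280:370],None,fx=7,fy=7,interpolation=cv2.INTER_CUBIC))
```

```text
t 27.1 tray-frame TCP [[ 52.03 -87.63 364.36]] F [0.  0.3] -0.1 M [-0.01 -0.06  0.02] open mm 39.4 yaw-tray 1.5715
```

View pics/f1.png

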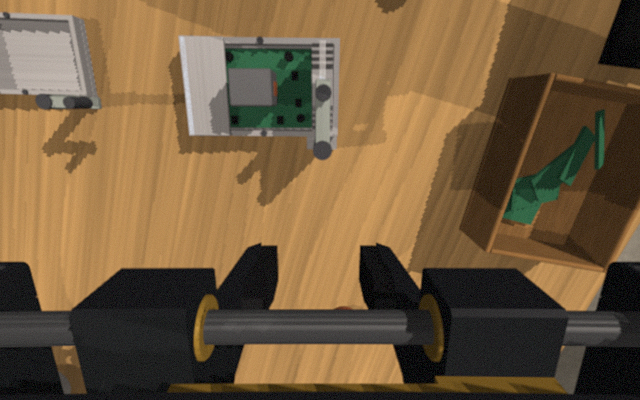

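View pics/s14c.png

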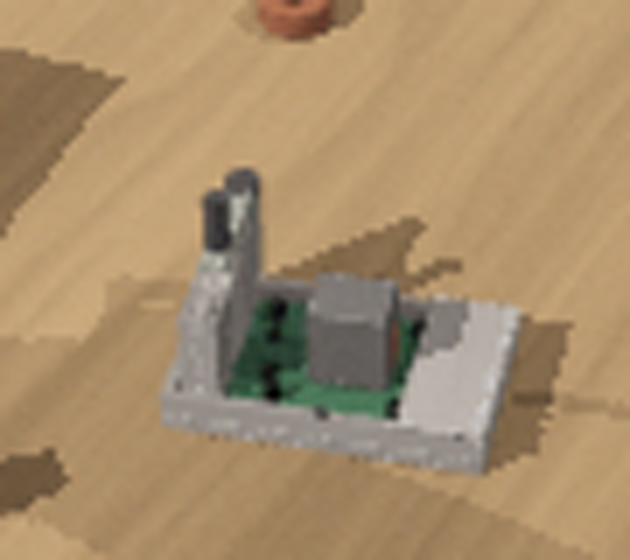

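Check the final numbers: clamp angle, bar/board edges.

Run:
```python
from h import *
p,d,cp=load("wrist","f1"); c=cloud(cp,d)
cv2.imwrite("pics/f1c.png",cv2.resize(p[25:170,170:360],None,fx=4.2,fy=4.2,interpolation=cv2.INTER_CUBIC))
pin=(abs(c[...,2]-.0945)<.003); pin[:60]=0;pin[130:]=0;pin[:,290:]&=True;pin[:,:300]=0;pin[:,345:]=0
post=(abs(c[...,2]-.069)<.0045); post[:138]=0;post[165:]=0;post[:,:305]=0;post[:,345:]=0
a=wt(c[pin].mean(0))[0];b=wt(c[post].mean(0))[0]; print(a,b,np.arctan2(a[1]-b[1],a[0]-b[0]))
for nm,z in (("top",.058),): 
    k=(abs(c[...,2]-z)<.002); k[:35]=0;k[80:]=0;k[:,:300]=0;k[:,345:]=0
    W=wt(c[k]); print("bar top x",np.percentile(W[:,0],[2,98]),"y max",W[:,1].max(),"z",np.median(W[:,2]))
hsv=cv2.cvtColor(p,cv2.COLOR_BGR2HSV); g=(hsv[...,0]>45)&(hsv[...,0]<85)&(hsv[...,1]>80)&(abs(c[...,2]-.013)<.004); g[:40]=0;g[135:]=0;g[:,:220]=0;g[:,320:]=0
W=wt(c[g]); A=np.c_[W[:,:2],np.ones(len(W))]; s=np.linalg.lstsq(A,W[:,2],rcond=None)[0]; print("board",np.degrees(s[:2]),np.median(W[:,2]),"x",np.percentile(W[:,0],[.5,99.5]),"y",np.percentile(W[:,1],[.5,99.5]))
```

```text
[56.34 -5.39 94.56] [ 56.2  -48.66  68.15] 1.567560840049449
bar top x [47.7952 63.9548] y max 34.55 z 57.94
board [ 0.02994774 -0.24134654] 13.03 x [-31.9686   45.11215] y [-33.89     34.84215]
```

View pics/f1c.png

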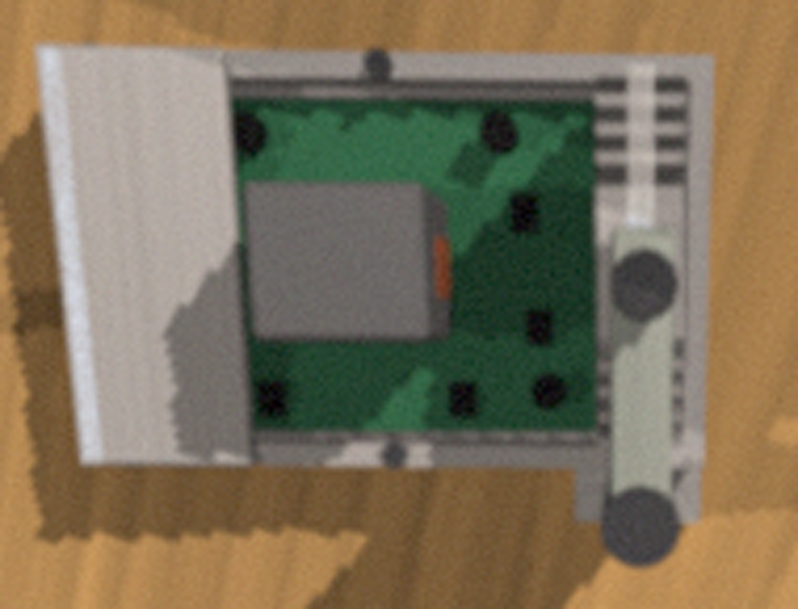

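Run:
```python
from plant import r
print(r.finish_job(), r.get_state()["clock"])
```

```text
the job is handed in; nothing more can be done
the job is handed in; nothing more can be done
```

The job is done and handed in at about 27 s of the 67 s allowed; no verdict came back.

**What I did**
- **Board:** I tilted the green board nose-down about 7° over the tray's end wall (12° was suggested) and slid its contacts under the lip. I then laid it flat and pushed until it stopped moving.
- **Bar:** I stood the heat-sink bar upright on the tray floor in the gap behind the board.
- **Clamp:** I gripped the clamp pin and swung the arm round onto its stop. I then released it and backed away.

**Last checks**
- **Board:** it lies flat, top at 13.0 mm. When pushed home, its rear edge stayed at 46.1 mm (46 expected) while the push rose from 8.5 to 12 N. That stall is my evidence that the carriage is home, since I could not see it under the lip.
- **Bar:** its top is at 57.9 mm (58 expected), and it spans x = 47.8 to 64.0 mm, inside the gap.
- **Clamp:** it stands at 1.568 rad (1.571 expected) across the bar, with force rising steeply to about 11 N at the stop.
- **Other things:** I touched nothing else on purpose, and nothing looked moved in the last pictures. I did not measure the bystanders.

**Where readings disagreed**
- The top camera put the tray about 4 mm off from the wrist camera, so I used the wrist camera.
- A final colour-mask reading put the board's rear edge at 45.1 mm. I take that as shading near the edge, since the gap measured 20.35 mm just before the bar went in (20 expected).

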